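# Clamp a test block to the first click

### The arm

A 6-joint arm with a two-finger parallel gripper is mounted at the origin on the work surface. World frame = base frame: x ahead of the robot, y to its left, z up, the work surface at z = 0. Lengths are in mm, angles in rad, forces in N, time in s.
With the tool pointing down it reaches from about 300 to 775 mm from the base axis. Payload 14.6 kg.
Tool frame: the origin (TCP) lies between the finger pads; the fingertips stand 22 mm ahead of it and the grasp point (between the pads) lies 3 mm ahead of it (finger_overhang is the distance from the TCP to the fingertips, in mm); z points along the fingers, y is the direction in which the jaws open and shut (so a half turn about z gives the same grasp; the last joint's range is limited). The gripper opens to 94 mm and grips with 3 to 60 N. Pads are 16 mm wide; open, the fingers measure 119 mm over their backs; the gripper's body (75 mm by 177 mm) begins 78 mm behind the grasp point.
Start: joints at [-1.264, 0.3, 1.521, -0, 1.321, -0.067], TCP at [200.828, -512.013, 227.446] pointing down, gripper open.
Joint ranges: [-3.03, 3.03], [-0.79, 2.21], [0.23, 2.52], [-1.04, 4.18], [0, 3.07], [-2.55, 2.55]. Speed limits (rad/s): [2.22, 2.22, 2.57, 3.14, 3.14, 3.14].

### API

Orientations are given as [roll, pitch, yaw] about the fixed x, y, z axes, in that order (R = Rz(yaw) Ry(pitch) Rx(roll)).
In Python, from cell import * gives the robot as it stands.
- The arm moves only by the tool jog_arm, never from a script. Its argument "increments" is a list of rows, each a list of 7 numbers: the shift along the tool's x, y, z in cm, then the turn, a rotation vector about the tool's x, y, z in degrees, then the finger opening in cm, from 0 to 9.4. In form: [[x, y, z, wx, wy, wz, grip], ...]. A call has 1 to 20 rows; each row shifts and turns the commanded pose from where the row before left it, along the tool's axes as they then stand; what a row does not reach is not made up. A row lasts 1/8 s, in which the tool goes at most 62.5 mm and 10.7 degrees, less where a joint would pass 70% of its speed; a pose out of reach is approached as far as the arm can. A call is refused whole if a number of a shift passes 6.25 or a number of a turn 10.7, either way. A call with a gripper value outside its range is refused whole. The fingers move at their own pace and stop on an object; "squeeze" is the grip in N (left out, the last holds). Time passes only in rows, so rows that do not move let the fingers close. It gives the time, the measured TCP pose, the force and the opening at its end, in the units of the state.
- read_state(): the state, without advancing time (a new reading comes with each control period).
- camera(name): name is "scene" or "top"; returns a dict with "image" (400x640x3 uint8, red, green, blue), "K" (3x3 intrinsics, pixels), "rvec" (rotation vector, rad) and "tvec" (3), from world to camera coordinates, as OpenCV has them. Camera axes: x right, y down, z forward; pixel columns grow to the right and rows downward; lengths in mm; the calibration is good to about 2 mm. A picture is of the moment at which its call begins. There is no depth.
- sign_off(): hands the job in, once; it reports no verdict.
Trained networks look in a picture, given as the dict that the camera call returned (one of the last four; its "shot" number tells which), for a name from the list of things; names that differ only in an ending like _2 or _b are one class to them, and where a whole thing is asked for, a point or a joint stands for the part that bears it (a point fixed in the world has none). Each returns a list of dicts, best first, with "conf" (0 to 1); they miss things now and then, are a little off and sometimes report something else, mostly with a low value. They report only what shows in the picture. A call takes as long as a camera call. They do not tell look-alikes from the thing itself.
- recognise(picture, name): "centre" ([x, y, z] in mm, in the coordinates of the camera as it stood for that picture, good to about 4 mm: the middle of the surface that is visible of it).
- regions_of(picture, name): "mask" (400x640 bool, what is visible of it).
The state is a dict: "clock": time; "joints": joint angles; "qd": joint speeds; "effort": joint torques, N m; "eef_pos": TCP position; "eef_rot": TCP orientation; "wrist_force": force on the tool from outside, world axes, zero at the start; "moment": the same for the moment, N m; "finger_gap": finger opening in mm.
Only numpy, scipy, OpenCV 4.12 (cv2) and the standard library are available. Lean on these libraries where they do the work, as an engineer would, in place of code of your own. Each camera call takes 0.05 s, during which the arm holds its last target.

### The job

Lay the oblong aluminium test block flat and square in the pocket of the specimen clamp, setting it down rather than dropping it, and let go of it. Then swing the clamp's lever clockwise (seen from above) until the jaw grips the block and the lever's slip clutch clicks once; stop at that first click, because a second one over-tightens, and let go. Leave the disc, the square plate and the beaker where they are.

Things in the scene. Friction and masses are not known exactly. Their poses are not given: they have to be found in the camera images.
- block_center (a point): Centre (half-way up) of the loose oblong aluminium block, 36 (its x) x 64 (its y) x 28 mm high, 0.12 to 0.24 kg. It lies flat on the bench on one of three spots to the right shared with the disc and the square plate. Its ends are alike. Hold it across its 36 mm width by the upper half (fingertips 10 mm or more above its underside), so that the fingers stay above the pocket's rails.
- block: The same oblong block, origin at the centre of its underside.
- clamp: Specimen clamp fixed on the bench: aluminium base plate 110 (x) x 215 (y) x 20 mm high. Origin on the bench under point pocket, same axes. Along y: fixed dark jaw at the -y end (face at y = -32 mm, 22 mm high above the pocket floor), the pocket, the moving jaw, then a grey gear housing that carries the lever, at +y.
- pocket (a point): Middle of the pocket floor, 20 mm above the bench, right under the centre of a correctly clamped block; z up, y along the pocket towards moving jaw and lever. The block's long side lies along y, either end first, between two round-topped dark rails (inner faces at x = +-19.5 mm, each 8 mm wide, 8 mm high). Set it down about 5 mm towards +y of here; the jaw then pushes it to the fixed jaw.
- jaw: Moving dark jaw with a steel face pad 34 mm wide on springs (gives up to 6 mm, 5 N per mm), top 21 mm above the pocket floor; origin at the lower edge of the pad's face. The face, unpressed, is at y = +48 mm in the clamp's frame minus 16 mm per radian of joint spindle, so the block has 10 to 16 mm of play along y at the start.
- lever_axis (a point): A point on the lever's vertical turning axis, 85 mm above the bench; 112 mm from the pocket along the clamp's +y.
- lever_knob (a point): Centre of the black upright round knob at the lever's end, to push or hold from above: 18 mm diameter, from 60 to 106 mm above the bench, this point at 85 mm, 110 mm from the lever's axis. The lever starts pointing to the robot's side and swings clockwise seen from above, the knob moving away from the pocket. Running up takes 2 to 3 N at the knob, the click about 5 N. It stays where left.
- spindle (a joint): Turn of the spindle and of the small steel pointer on top of the lever's hub, rad, grows clockwise (tightening), 0 = jaw fully open. Starts between 0 and 0.35, meets the block, pushed home, at about 1.0 and comes to rest against it at 1.05 to 1.25.
- lever (a joint): Turn of the lever ahead of the pointer through the slip clutch, rad: 0 at the start (lever and pointer in line), under 0.08 while the jaw runs up. The clutch gives way at about 0.1 and past 0.18 snaps ahead by itself: the first click. It then rests at 0.35 (lever 20 degrees past the pointer). A hand that holds the knob must carry it past 0.25. Pushed past 0.45 it goes on to the second click at 0.53.
- disc_center (a point): Centre of a loose round aluminium disc, 50 mm diameter, 22 mm high. Bystander.
- tile_center (a point): Centre of a loose square aluminium plate, 50 x 50 x 14 mm. Bystander.
- beaker_center (a point): Centre of a loose glass beaker, 68 mm diameter, 90 mm high, behind and to the left of the clamp. Bystander.
Not all that is in view belongs to the job. What is shaped like the block but green or red is not meant.

How it is judged:
By the outcome, as a careful person would: the job done as asked, in the order asked, and still so for the second after the job is handed in, with the robot touching nothing.
It also fails if it takes over 61 s, if anything falls off the work surface, if the arm or the gripper's body presses on something with over 40 N, if the wrist force passes 120 N, or if a joint passes its speed limit or range.

## Working session

There is one attempt and no reset: what is moved stays moved. The work goes in short steps, Python scripts to look and compute and a tool call to move; the robot and the scene stay as the last step left them, time stands still between calls to the robot, and variables do not carry over. Pictures are saved under pics/ and viewed, and the job is handed in when it is done.

Besides the shell and the picture viewer there is one more tool, called as name(argument=value, ...) on one line, values as JSON. jog_arm: Moves the arm, as the interface text tells. Its arguments: {"type":"object","properties":{"increments":{"type":"array"},"squeeze":{"type":"number"}},"required":["increments"]}

```bash
mkdir -p pics; ls; cat > h.py <<'E'
from cell import *
import numpy as np, cv2
def save(p,n): cv2.imwrite('pics/'+n,p['image'][:,:,::-1])
def w2p(p,X):
    q,_=cv2.projectPoints(np.array(X,float).reshape(-1,3),np.array(p['rvec'],float),np.array(p['tvec'],float),np.array(p['K'],float),None); return q.reshape(-1,2)
def c2w(p,c):
    R=cv2.Rodrigues(np.array(p['rvec'],float))[0]; return R.T@(np.array(c)-np.array(p['tvec']).ravel())
def p2z(p,uv,z):
    R=cv2.Rodrigues(np.array(p['rvec'],float))[0]; t=np.array(p['tvec'],float).ravel()
    d=R.T@np.linalg.inv(p['K'])@np.array([uv[0],uv[1],1.]); o=-R.T@t
    return o+d*(z-o[2])/d[2]
E
python3 - <<'E'
from h import *
np.set_printoptions(precision=1,suppress=True)
for c in ['scene','top']:
    p=camera(c); save(p,c+'0.png'); print(c,p['K'],p['rvec'],p['tvec'])
    for n in ['block','block_center','clamp','jaw','lever_knob','lever','spindle','disc_center','tile_center','beaker_center']:
        for r in recognise(p,n)[:4]:
            w=c2w(p,r['centre']); print(c,n,round(r['conf'],2),w,w2p(p,w)[0])
print(read_state())
E
```

```text
pics
scene [[381.1   0.  316.3]
 [  0.  381.1 195.5]
 [  0.    0.    1. ]] [ 1.9  1.2 -0.7] [-236.8 -213.  1553.9]
scene block 0.87 [ 372.5 -278.9   26.1] [206.5 202.3]
scene block 0.71 [ 479.8 -253.6   24.5] [223.  220.1]
scene block_center 0.66 [ 480.3 -255.5   29. ] [222.1 219.1]
scene clamp 0.63 [656.    0.9  20.8] [330.  232.4]
scene jaw 0.45 [640.2  -0.5  34.2] [327.  225.5]
scene lever_knob 0.75 [625.4  50.   61. ] [341.  210.1]
scene lever_knob 0.45 [ 486.4 -377.    11.5] [179.9 236.9]
scene lever 0.63 [654.2  -5.7  23.1] [327.5 232. ]
scene spindle 0.7 [628.4  53.6  60.2] [342.7 210.6]
scene spindle 0.23 [ 475.2 -253.    30.7] [222.5 217.5]
scene disc_center 0.52 [ 604.3 -341.    20.3] [200.5 257.6]
scene tile_center 0.67 [ 485.2 -376.9   13.8] [179.7 236. ]
scene beaker_center 0.64 [724.1 360.7  72.1] [453.6 197.9]
top [[494.4   0.  327.1]
 [  0.  494.4 211.6]
 [  0.    0.    1. ]] [ 2.1 -2.1  0.2] [ -10.8  559.7 1156.6]
top block 0.72 [ 362.8 -274.3   27.2] [434.  292.4]
top block 0.63 [ 466.6 -252.4   25.2] [422.8 250.3]
top block 0.61 [ 573.6 -241.9   29.2] [416.9 207.9]
[... 316 characters left out ...]
 246.2]
top lever_knob 0.92 [619.  54.  66.] [298.7 187.8]
top lever 0.86 [617.   52.5  64.2] [299.4 188.7]
top spindle 0.6 [619.9  53.8  58.8] [299.  188.2]
top disc_center 0.79 [ 589.  -340.8   22. ] [455.1 202.2]
top tile_center 0.88 [ 476.9 -378.8   14.7] [472.3 246.3]
top beaker_center 0.92 [726.7 368.6  52.5] [175.7 149.3]
{'clock': 1.1, 'joints': array([-1.3,  0.3,  1.5,  0. ,  1.3, -0.1]), 'qd': array([-0.,  0., -0.,  0.,  0.,  0.]), 'effort': array([  0. , -53.2, -35.3,   0.1,   0. ,  -0. ]), 'eef_pos': array([ 200.8, -512. ,  227.5]), 'eef_rot': array([ 3.1, -0. ,  0.4]), 'wrist_force': array([-0.3,  0.3,  0.2]), 'moment': array([-0. , -0.1, -0. ]), 'finger_gap': 93.76198158767347}
```

View pics/scene0.png

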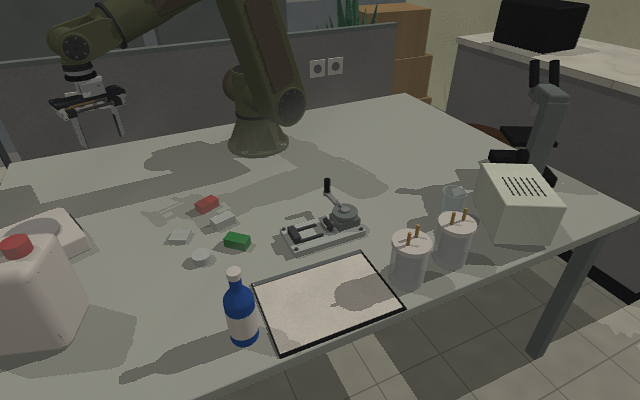

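View pics/top0.png

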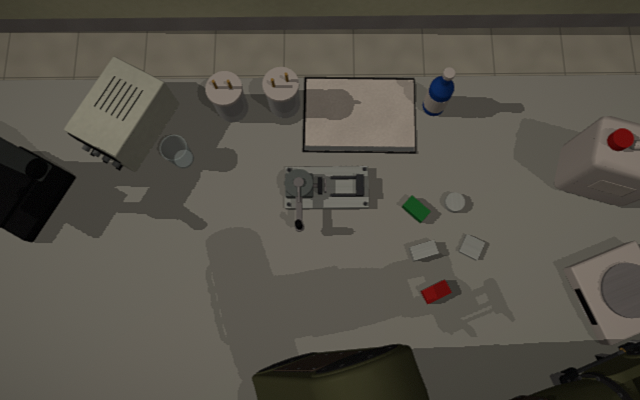

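```bash
python3 - <<'E'
import cv2
a=cv2.imread('pics/top0.png')
cv2.imwrite('pics/top0_clamp.png',cv2.resize(a[130:240,250:400],None,fx=5,fy=5,interpolation=cv2.INTER_CUBIC))
cv2.imwrite('pics/top0_parts.png',cv2.resize(a[180:320,380:510],None,fx=4.2,fy=4.2,interpolation=cv2.INTER_CUBIC))
E
```

```text
(no output)
```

View pics/top0_clamp.png

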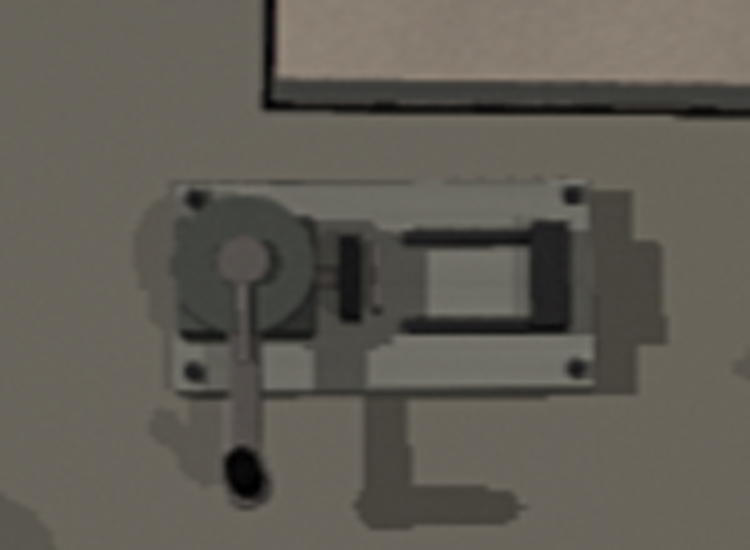

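View pics/top0_parts.png

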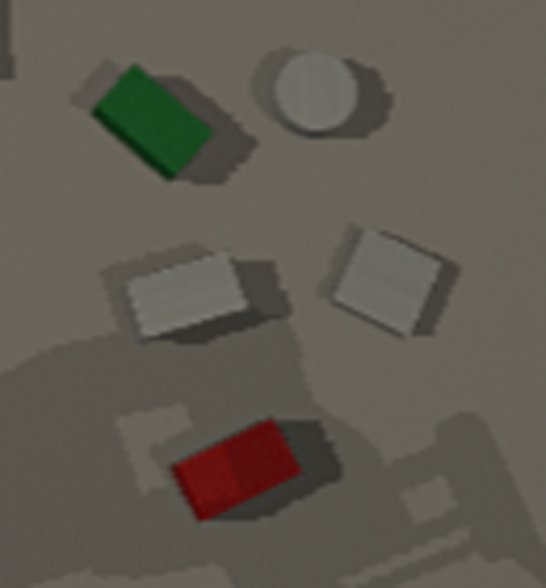

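```bash
python3 - <<'E'
from h import *
np.set_printoptions(precision=1,suppress=True)
p=camera('top'); s=camera('scene')
for q in (p,s):
    R=cv2.Rodrigues(np.array(q['rvec'],float))[0]; print('cam',-R.T@np.array(q['tvec']).ravel())
f=lambda x,y:(x/5+250-.4,y/5+130-.4)
for n,u,z in [('TL',(172,183),20),('TR',(587,182),20),('BL',(178,392),20),('BR',(594,392),20),('s1',(196,199),20),('s2',(572,194),20),('s3',(195,372),20),('s4',(576,368),20),('fj top L',(530,222),42),('fj bot L',(530,330),42),('railT in',(470,245),28),('railB in',(470,319),28),('knobtop',(243,468),106),('hub',(243,258),85),('jawtop R',(361,237),41),('jawbot R',(361,322),41)]:
    print(n,p2z(p,f(*u),z))
g=lambda x,y:(x/4.2+380-.4,y/4.2+180-.4)
for n,u in [('tl',(125,288)),('tr',(229,253)),('br',(248,305)),('bl',(145,340))]:
    print(n,p2z(p,g(*u),28))
for q,nm in((p,'top'),(s,'scene')):
  for r in regions_of(q,'block'):
    m=r['mask'].astype(np.uint8); c=cv2.minAreaRect(cv2.findNonZero(m)); print(nm,r['conf'],c,m.sum(), [p2z(q,b,28)[:2] for b in cv2.boxPoints(c)])
a=s['image'][:,:,::-1]
cv2.imwrite('pics/s_clamp.png',cv2.resize(a[170:260,265:385],None,fx=6,fy=6,interpolation=cv2.INTER_CUBIC))
E
```

```text
cam [ 306.   -21.2 1247.8]
cam [1379.7 -365.6  691.9]
TL [689.3  95.4  20. ]
TR [ 687.8 -119.6   20. ]
BL [578.3  91.2  20. ]
BR [ 576.4 -120.4   20. ]
s1 [680.5  82.9  20. ]
s2 [ 681.4 -111.7   20. ]
s3 [588.7  82.6  20. ]
s4 [ 589.  -111.5   20. ]
fj top L [660.1 -88.4  42. ]
fj bot L [603.7 -87.3  42. ]
railT in [652.2 -58.3  28. ]
railB in [613.2 -57.7  28. ]
knobtop [522.4  52.4 106. ]
hub [630.5  54.2  85. ]
jawtop R [653.3  -2.7  41. ]
jawbot R [608.9  -2.5  41. ]
tl [ 471.7 -218.8   28. ]
tr [ 492.  -281.2   28. ]
br [ 461.  -290.7   28. ]
bl [ 440.8 -229.2   28. ]
top 0.67 ((436.2000732421875, 291.4000244140625), (15.205260276794434, 27.72724151611328), 63.43495178222656) 416 [array([ 367. , -241.2]), array([ 396.5, -303.2]), array([ 363.5, -317.9]), array([ 334.3, -256.1])]
top 0.65 ((423.3500061035156, 250.05001831054688), (15.495159149169922, 27.828041076660156), 71.56504821777344) 426 [array([ 474.4, -214.7]), array([ 495.9, -281.3]), array([ 459. , -291.5]), array([ 437.8, -225.3])]
top 0.56 ((415.94903564453125, 208.82827758789062), (24.141796112060547, 15.173089981079102), 42.51044845581055) 361 [array([ 578.4, -204.5]), array([ 607.2, -231.6]), array([ 564.5, -274.6]), array([ 536.1, -247.4])]
scene 0.86 ((236.6415252685547, 241.2547149658203), (26.09850311279297, 17.44478988647461), 15.945395469665527) 400 [array([ 592.9, -282.9]), array([ 529.8, -255. ]), array([ 588.9, -201.1]), array([ 647.5, -231.2])]
scene 0.65 ((206.9000244140625, 204.30003356933594), (13.86362075805664, 24.59674835205078), 63.43495178222656) 314 [array([ 364. , -318.2]), array([ 332.4, -244.7]), array([ 408.1, -242.3]), array([ 435.4, -312.7])]
scene 0.55 ((223.20001220703125, 220.4000244140625), (15.20526123046875, 25.043960571289062), 63.43495178222656) 356 [array([ 462.6, -290.5]), array([ 436.3, -218.9]), array([ 509.4, -217.7]), array([ 531.8, -286.1])]
```

View pics/s_clamp.png

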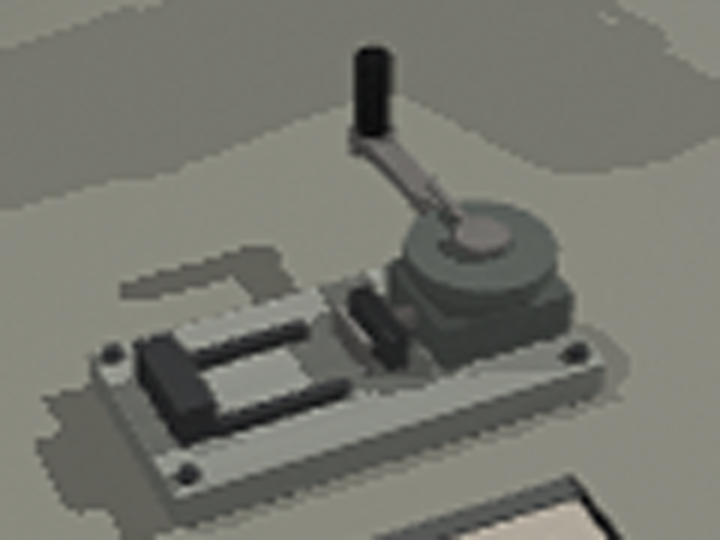

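```bash
python3 - <<'E'
from h import *
np.set_printoptions(precision=1,suppress=True)
s=camera('scene'); p=camera('top')
f=lambda x,y:(x/6+265-.4,y/6+170-.4)
for n,u,z in [('s2',(113,353),20),('s4?',(188,474),20),('s1',(575,353),20),('knobtop',(374,52),106),('hub',(484,232),75)]: print(n,p2z(s,f(*u),z))
# predicted
m=[[681,-111.6,20],[589,-111.6,20],[681,83,20],[589,83,20]]
print(w2p(s,m)*1, [((u[0]-265+.4)*6,(u[1]-170+.4)*6) for u in w2p(s,m)])
a=s['image'][:,:,::-1]
cv2.imwrite('pics/s_parts.png',cv2.resize(a[185:265,160:260],None,fx=7,fy=7,interpolation=cv2.INTER_CUBIC))
E
```

```text
s2 [ 584.1 -108.5   20. ]
s4? [ 676.3 -108.3   20. ]
s1 [675.9  85.7  20. ]
knobtop [521.4  56.6 106. ]
hub [639.5  55.3  75. ]
[[295.4 250.1]
 [283.  229.8]
 [360.5 229.8]
 [344.8 211.9]] [(np.float64(184.96617007046802), np.float64(482.7951143773704)), (np.float64(110.40227040668096), np.float64(360.9196393470364)), (np.float64(575.472700259224), np.float64(360.9035074664833)), (np.float64(481.2173232120902), np.float64(253.7211734307395))]
```

View pics/s_parts.png

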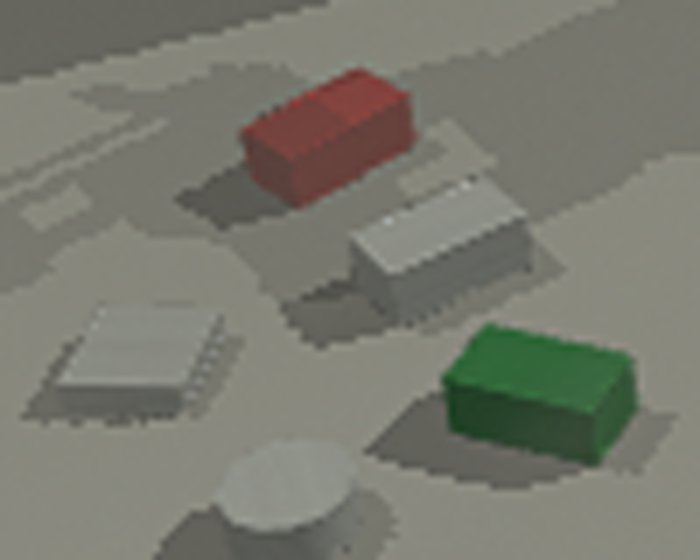

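```bash
python3 - <<'E'
from h import *
s=camera('scene')
f=lambda x,y:(x/7+160-.4,y/7+185-.4)
c=[p2z(s,f(*u),28)[:2] for u in [(350,237),(483,178),(527,213),(392,275)]]
print(np.round(c,1),np.mean(c,0))
S=read_state();print(S['joints'],S['eef_rot'],S['eef_pos'],S['clock'])
E
```

```text
[[ 460.4 -287.2]
 [ 443.3 -227.8]
 [ 475.5 -217.3]
 [ 492.8 -277.1]] [ 468.00129635 -252.35845956]
[-1.26358834e+00  2.99896752e-01  1.52099865e+00 -2.36549063e-06
  1.32071620e+00 -6.65933598e-02] [-3.14157360e+00  1.02602744e-06  3.73801929e-01] [ 200.83244576 -512.00766139  227.44793732] 1.45
```

```bash
cat >> h.py <<'E'
def plan(xyz,yaw_deg,grip,n,start=None):
    from scipy.spatial.transform import Rotation as Ro
    S=read_state(); p=np.array(S['eef_pos'],float); R=Ro.from_euler('xyz',S['eef_rot']).as_matrix()
    if start is not None: p=np.array(start[0],float); R=Ro.from_euler('xyz',[np.pi,0,np.radians(start[1])]).as_matrix()
    T=Ro.from_euler('xyz',[np.pi,0,np.radians(yaw_deg)]).as_matrix(); rows=[]
    for k in range(n):
        w=Ro.from_matrix(R.T@T).as_rotvec()/(n-k); d=R.T@((np.array(xyz)-p)/(n-k))
        r=np.r_[np.round(d/10,2),np.round(np.degrees(w),1)]
        p=p+R@r[:3]*10; R=R@Ro.from_rotvec(np.radians(r[3:])).as_matrix()
        rows.append([float(v) for v in r]+[grip])
    print(str(rows).replace(' ','')); print('end',p)
def st():
    S=read_state(); print('t',round(S['clock'],2),'pos',np.round(S['eef_pos'],1),'rot',np.round(np.degrees(S['eef_rot']),2),'F',np.round(S['wrist_force'],1),'gap',round(S['finger_gap'],1),'q',np.round(S['joints'],3))
E
python3 -c "
from h import *
plan([467,-253.5,110],107.3,6.5,11)"
```

```text
[[3.11,-1.3,1.07,-0.0,-0.0,-7.8,6.5],[3.26,-0.87,1.07,-0.0,-0.0,-7.8,6.5],[3.35,-0.42,1.07,-0.0,-0.0,-7.8,6.5],[3.37,0.04,1.07,-0.0,-0.0,-7.8,6.5],[3.34,0.5,1.07,-0.0,-0.0,-7.8,6.5],[3.24,0.94,1.07,-0.0,-0.0,-7.8,6.5],[3.08,1.37,1.07,-0.0,-0.0,-7.8,6.5],[2.86,1.78,1.06,-0.0,-0.0,-7.8,6.5],[2.6,2.15,1.07,-0.0,-0.0,-7.8,6.5],[2.28,2.49,1.06,-0.0,-0.0,-7.8,6.5],[1.92,2.77,1.07,-0.0,-0.0,-7.9,6.5]]
end [ 467.01208923 -253.54026996  109.95031942]
```

The possible targets in the top view are the grey block (423,250), green look-alike (416,208), red look-alike (435,291), square plate (472,246) and disc (455,202). The close crop shows the grey oblong at (423,250) is the bare aluminium one, so I choose that.

jog_arm(increments=[[3.11,-1.3,1.07,0,0,-7.8,6.5],[3.26,-0.87,1.07,0,0,-7.8,6.5],[3.35,-0.42,1.07,0,0,-7.8,6.5],[3.37,0.04,1.07,0,0,-7.8,6.5],[3.34,0.5,1.07,0,0,-7.8,6.5],[3.24,0.94,1.07,0,0,-7.8,6.5],[3.08,1.37,1.07,0,0,-7.8,6.5],[2.86,1.78,1.06,0,0,-7.8,6.5],[2.6,2.15,1.07,0,0,-7.8,6.5],[2.28,2.49,1.06,0,0,-7.8,6.5],[1.92,2.77,1.07,0,0,-7.9,6.5],[0,0,0,0,0,0,6.5]])

```text
clock: 2.95
eef_pos: [467.7, -252.2, 109.2]
eef_rot: [-3.141, -0.001, 1.876]
wrist_force: [-0.2, -0.8, 0.0]
finger_gap: 65.0
```

```bash
python3 - <<'E'
from h import *
st()
ims=[]
for c,(x0,y0) in (('top',(370,190)),('scene',(170,160))):
    p=camera(c); save(p,c+'1.png'); ims.append(cv2.resize(p['image'][y0:y0+110,x0:x0+110,::-1],None,fx=3.6,fy=3.6,interpolation=cv2.INTER_CUBIC))
cv2.imwrite('pics/hover1.png',np.hstack(ims))
E
```

```text
t 2.95 pos [ 467.7 -252.2  109.2] rot [-1.7996e+02 -6.0000e-02  1.0750e+02] F [-0.2 -0.8  0. ] gap 65.0 q [-0.564  0.389  1.696  0.     1.058 -0.869]
```

View pics/hover1.png

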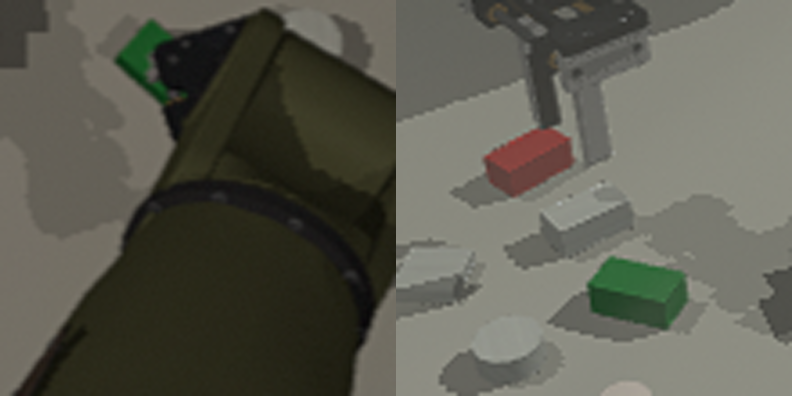

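```bash
python3 - <<'E'
from h import *
p=camera('scene')
S=read_state();c=S['eef_pos'];y=S['eef_rot'][2]
u=np.array([np.sin(y),-np.cos(y),0]);v=np.array([np.cos(y),np.sin(y),0])
a=cv2.resize(p['image'][140:240,180:280,::-1],None,fx=7,fy=7,interpolation=cv2.INTER_CUBIC)
for o in (32.5,45,-32.5,-45):
  for w in (-8,8):
    X=c+o*u+w*v-[0,0,22]; q=(w2p(p,X)[0]-[180,140]+.5)*7
    cv2.circle(a,tuple(int(k) for k in q),3,(0,0,255) if o>0 else (255,0,255),-1)
# block model
b=np.radians(17.3)
for sx in(-18,18):
  for sy in(-32,32):
    X=[467+sx*np.cos(b)-sy*np.sin(b),-253.5+sx*np.sin(b)+sy*np.cos(b),28]; q=(w2p(p,X)[0]-[180,140]+.5)*7
    cv2.circle(a,tuple(int(k) for k in q),3,(255,255,0),-1)
cv2.imwrite('pics/hov2.png',a[:600])
E
```

```text
(no output)
```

View pics/hov2.png

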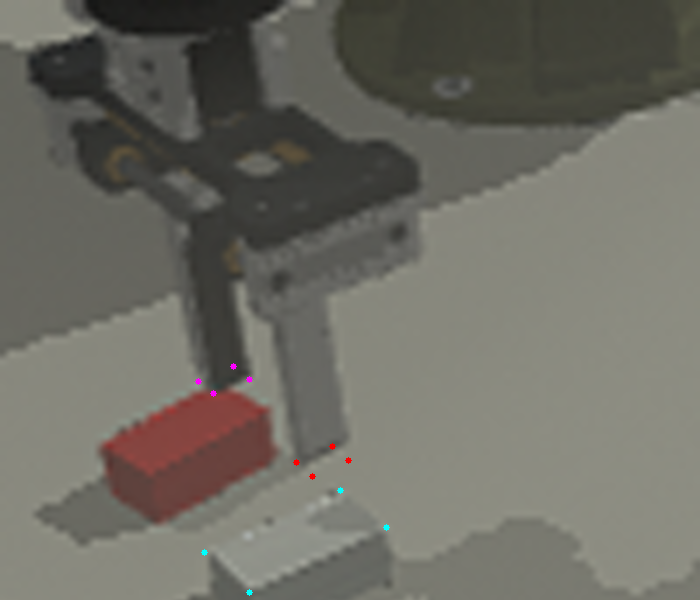

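jog_arm(increments=[[0,0,1.5,0,0,0,6.5],[0,0,2.0,0,0,0,6.5],[0,0,2.0,0,0,0,6.5],[0,0,1.0,0,0,0,6.5],[0,0,0,0,0,0,6.5]])

```text
clock: 3.72
eef_pos: [466.5, -253.7, 44.3]
eef_rot: [-3.141, -0.001, 1.872]
wrist_force: [0.2, 0.0, 0.1]
finger_gap: 65.0
```

```bash
python3 - <<'E'
from h import *
st()
p=camera('scene')
cv2.imwrite('pics/hov3.png',cv2.resize(p['image'][160:260,170:290,::-1],None,fx=6,fy=6,interpolation=cv2.INTER_CUBIC)[:600])
E
```

```text
t 3.73 pos [ 466.5 -253.7   44.3] rot [-1.7996e+02 -5.0000e-02  1.0727e+02] F [0.2 0.  0.1] gap 65.0 q [-0.567  0.487  1.733 -0.     0.923 -0.868]
```

View pics/hov3.png

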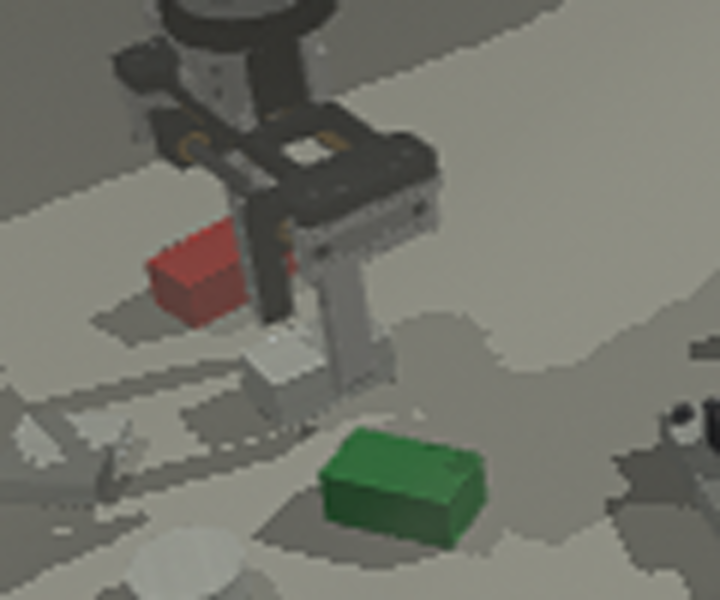

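```bash
python3 - <<'E'
from h import *
p=camera('scene')
S=read_state();c=S['eef_pos'];y=S['eef_rot'][2]
u=np.array([np.sin(y),-np.cos(y),0]);v=np.array([np.cos(y),np.sin(y),0])
a=cv2.resize(p['image'][190:240,190:250,::-1],None,fx=12,fy=12,interpolation=cv2.INTER_CUBIC)
P=lambda X:tuple(int(k) for k in (w2p(p,X)[0]-[190,190]+.5)*12)
for o in (32.5,45,-32.5,-45):
  for w in (-8,8):
    X=c+o*u+w*v-[0,0,22]; cv2.circle(a,P(X),3,(0,0,255) if o>0 else (255,0,255),-1)
b=np.radians(17.3)
for sx in(-18,18):
  for sy in(-32,32):
   for z in (0,28):
    X=[467+sx*np.cos(b)-sy*np.sin(b),-253.5+sx*np.sin(b)+sy*np.cos(b),z]
    cv2.circle(a,P(X),3,(255,255,0),-1)
cv2.imwrite('pics/hov4.png',a[:600])
E
```

```text
(no output)
```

View pics/hov4.png

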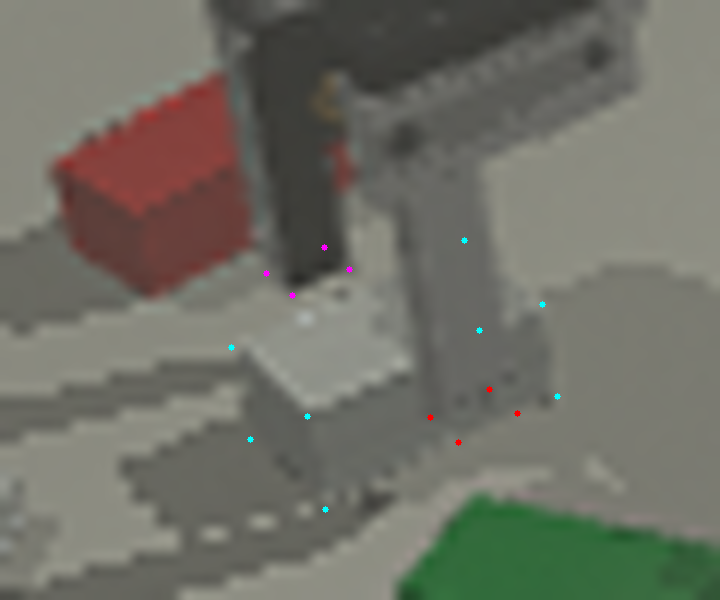

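jog_arm(increments=[[0,0,0.95,0,0,0,6.5],[0,0,0,0,0,0,5.0],[0,0,0,0,0,0,4.2],[0,0,0,0,0,0,3.8],[0,0,0,0,0,0,3.5],[0,0,0,0,0,0,3.2],[0,0,0,0,0,0,3.0],[0,0,0,0,0,0,3.0],[0,0,0,0,0,0,3.0]], squeeze=25)

```text
clock: 4.95
eef_pos: [467.1, -253.6, 35.6]
eef_rot: [3.141, 0.0, 1.873]
wrist_force: [-0.7, 0.3, 4.2]
finger_gap: 36.0
```

```bash
python3 - <<'E'
from h import *
st()
p=camera('scene')
cv2.imwrite('pics/grasp.png',cv2.resize(p['image'][190:240,190:250,::-1],None,fx=12,fy=12,interpolation=cv2.INTER_CUBIC))
E
```

```text
t 4.95 pos [ 467.1 -253.6   35.6] rot [1.7999e+02 1.0000e-02 1.0732e+02] F [-0.7  0.3  4.2] gap 36.0 q [-0.566  0.501  1.736  0.     0.904 -0.869]
```

View pics/grasp.png

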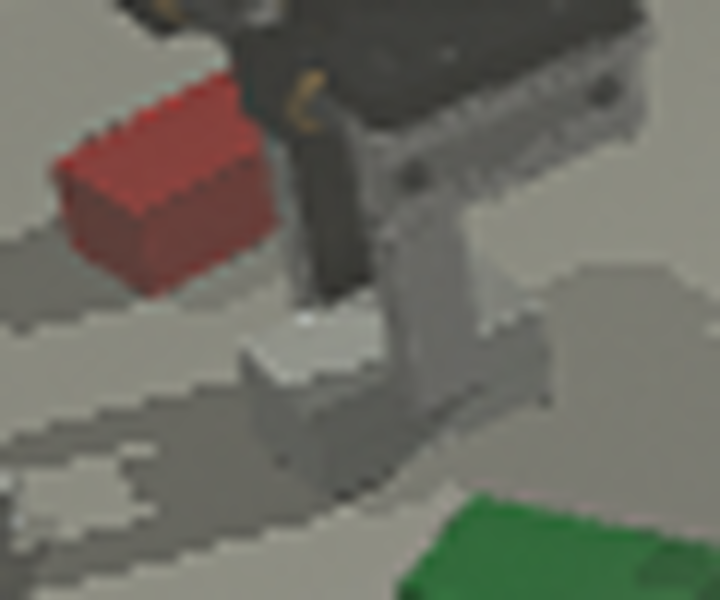

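```bash
python3 - <<'E'
from h import *
plan([633,-52,96],90,3.0,10,start=([467.1,-253.6,96.0],107.3))
E
```

```text
[[1.43,2.18,0.0,0.0,-0.0,1.7,3.0],[1.5,2.14,0.0,-0.0,-0.0,1.7,3.0],[1.56,2.1,0.0,-0.0,-0.0,1.7,3.0],[1.62,2.05,0.0,-0.0,-0.0,1.7,3.0],[1.68,2.0,0.0,-0.0,-0.0,1.8,3.0],[1.74,1.94,0.0,-0.0,-0.0,1.7,3.0],[1.8,1.89,0.0,-0.0,-0.0,1.8,3.0],[1.86,1.84,0.0,-0.0,-0.0,1.7,3.0],[1.91,1.78,0.0,-0.0,-0.0,1.8,3.0],[1.96,1.71,0.0,-0.0,-0.0,1.7,3.0]]
end [632.95441214 -51.99996203  96.        ]
```

jog_arm(increments=[[0,0,-0.5,0,0,0,3],[0,0,-1.0,0,0,0,3],[0,0,-1.5,0,0,0,3],[0,0,-1.5,0,0,0,3],[0,0,-1.5,0,0,0,3],[0,0,0,0,0,0,3]])

```text
clock: 5.75
eef_pos: [467.5, -253.9, 96.9]
eef_rot: [3.14, 0.002, 1.873]
wrist_force: [-0.2, 0.3, -2.4]
finger_gap: 35.7
```

jog_arm(increments=[[1.43,2.18,0,0,0,1.7,3],[1.5,2.14,0,0,0,1.7,3],[1.56,2.1,0,0,0,1.7,3],[1.62,2.05,0,0,0,1.7,3],[1.68,2.0,0,0,0,1.8,3],[1.74,1.94,0,0,0,1.7,3],[1.8,1.89,0,0,0,1.8,3],[1.86,1.84,0,0,0,1.7,3],[1.91,1.78,0,0,0,1.8,3],[1.96,1.71,0,0,0,1.7,3],[0,0,0,0,0,0,3],[0,0,0,0,0,0,3]])

```text
clock: 7.25
eef_pos: [632.2, -52.3, 94.9]
eef_rot: [-3.141, -0.0, 1.571]
wrist_force: [-0.3, -0.2, -2.4]
finger_gap: 35.8
```

```bash
python3 - <<'E'
from h import *
st()
p=camera('scene'); t=camera('top'); 
a=cv2.resize(p['image'][170:260,265:385,::-1],None,fx=6,fy=6,interpolation=cv2.INTER_CUBIC)
cv2.imwrite('pics/pk1.png',a)
save(t,'pk1t.png')
E
```

```text
t 7.25 pos [632.2 -52.3  94.9] rot [-179.94   -0.     90.04] F [-0.3 -0.2 -2.4] gap 35.8 q [-0.14   0.614  1.389 -0.     1.14  -0.141]
```

View pics/pk1.png

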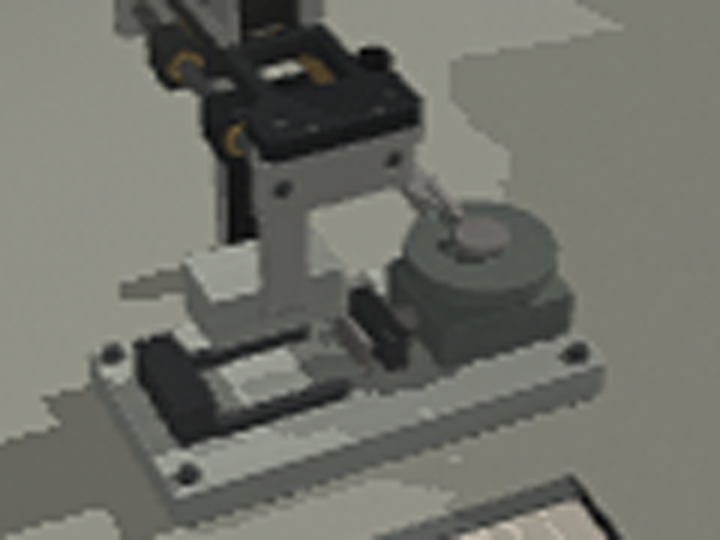

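View pics/pk1t.png

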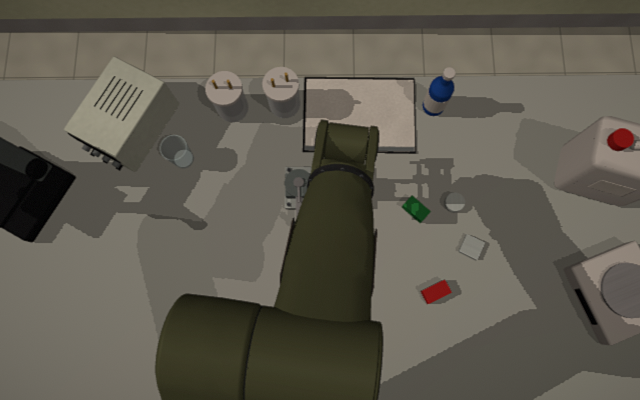

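```bash
cat > ov.py <<'E'
from h import *
import sys
def ov(name,px=633,py=-57,blk=True,x0=275,y0=195,w=80,h=60,f=10,bz=None):
    p=camera('scene')
    a=cv2.resize(p['image'][y0:y0+h,x0:x0+w,::-1],None,fx=f,fy=f,interpolation=cv2.INTER_CUBIC)
    P=lambda X:tuple(int(k) for k in (w2p(p,X)[0]-[x0,y0]+.5)*f)
    c=read_state()['eef_pos']; z0=c[2]-35.6 if bz is None else bz
    def ln(A,B,col): cv2.line(a,P(A),P(B),col,1)
    if blk:
      for z in (z0,z0+28):
        q=[[c[0]+i*18,c[1]+j*32,z] for i,j in((1,1),(1,-1),(-1,-1),(-1,1))]
        for k in range(4): ln(q[k],q[(k+1)%4],(255,255,0))
    for x in (19.5,27.5,-19.5,-27.5):
        ln([px+x,py-32,28],[px+x,py+32,28],(0,0,255))
    q=[[px+i,py+j,20] for i,j in ((55,-62),(55,153),(-55,153),(-55,-62))]
    for k in range(4): ln(q[k],q[(k+1)%4],(0,255,0))
    for z in(20,42): ln([px-28,py-32,z],[px+28,py-32,z],(255,0,255))
    cv2.imwrite('pics/'+name,a)
if __name__=='__main__': ov(sys.argv[1])
E
python3 ov.py pk2.png
```

```text
(no output)
```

View pics/pk2.png

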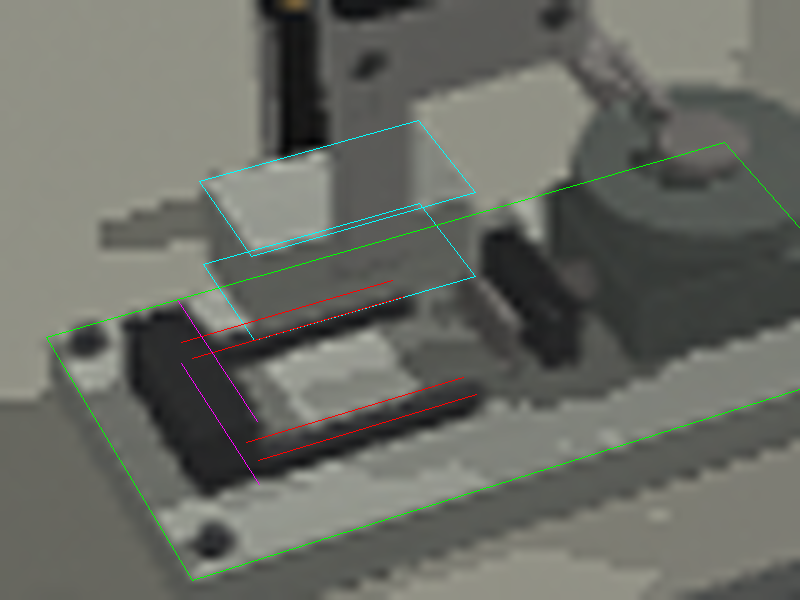

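```bash
python3 - <<'E'
from h import *
np.set_printoptions(precision=1,suppress=True,linewidth=150)
g=cv2.imread('pics/top0.png').astype(float).sum(2)/3
t=camera('top')
pr=g[164:202,336:352].mean(1)
for r,v in zip(range(164,202),pr): print(r,round(v,1),np.round(p2z(t,(344,r),28)[:2],1))
pc=g[182:190,318:372].mean(0)
for r,v in zip(range(318,372),pc): print(r,round(v,1),np.round(p2z(t,(r,186),42)[1],1),end=' | ')
g=cv2.imread('pics/scene0.png').astype(float).sum(2)/3
E
```

```text
164 98.8 [691.2 -59.9]
165 96.8 [688.5 -59.8]
166 92.4 [685.9 -59.8]
167 102.0 [683.2 -59.7]
168 104.4 [680.5 -59.7]
169 105.5 [677.8 -59.7]
170 106.8 [675.1 -59.6]
171 106.1 [672.5 -59.6]
172 104.1 [669.8 -59.5]
173 104.5 [667.1 -59.5]
174 107.1 [664.5 -59.5]
175 86.3 [661.8 -59.4]
176 43.3 [659.1 -59.4]
177 32.9 [656.5 -59.4]
178 24.7 [653.8 -59.3]
179 63.4 [651.2 -59.3]
180 105.9 [648.5 -59.2]
181 110.0 [645.9 -59.2]
182 108.4 [643.2 -59.2]
183 107.5 [640.6 -59.1]
184 106.6 [637.9 -59.1]
185 106.4 [635.3 -59. ]
186 104.3 [632.7 -59. ]
187 106.2 [630. -59.]
188 107.9 [627.4 -58.9]
189 106.9 [624.8 -58.9]
190 108.1 [622.1 -58.8]
191 110.5 [619.5 -58.8]
192 110.8 [616.9 -58.8]
193 68.9 [614.3 -58.7]
194 36.8 [611.6 -58.7]
195 28.2 [609.  -58.6]
196 31.7 [606.4 -58.6]
197 106.5 [603.8 -58.6]
198 109.7 [601.2 -58.5]
199 107.6 [598.6 -58.5]
200 109.5 [596.  -58.5]
201 108.8 [593.4 -58.4]
318 23.9 7.0 | 319 22.6 4.5 | 320 22.6 1.9 | 321 22.9 -0.6 | 322 42.5 -3.1 | 323 54.0 -5.6 | 324 59.7 -8.1 | 325 74.4 -10.7 | 326 74.7 -13.2 | 327 74.1 -15.7 | 328 74.2 -18.2 | 329 74.1 -20.8 | 330 74.0 -23.3 | 331 74.3 -25.8 | 332 74.1 -28.3 | 333 73.4 -30.8 | 334 73.3 -33.4 | 335 89.9 -35.9 | 336 107.9 -38.4 | 337 107.1 -40.9 | 338 106.5 -43.4 | 339 106.8 -46.0 | 340 106.5 -48.5 | 341 106.7 -51.0 | 342 106.5 -53.5 | 343 106.6 -56.0 | 344 106.4 -58.6 | 345 106.6 -61.1 | 346 106.8 -63.6 | 347 106.6 -66.1 | 348 106.4 -68.6 | 349 106.8 -71.2 | 350 106.6 -73.7 | 351 107.3 -76.2 | 352 100.8 -78.7 | 353 92.5 -81.2 | 354 93.3 -83.8 | 355 77.3 -86.3 | 356 39.6 -88.8 | 357 33.9 -91.3 | 358 35.2 -93.8 | 359 35.3 -96.4 | 360 35.5 -98.9 | 361 34.8 -101.4 | 362 34.1 -103.9 | 363 38.8 -106.4 | 364 59.2 -109.0 | 365 75.4 -111.5 | 366 75.0 -114.0 | 367 76.0 -116.5 | 368 73.4 -119.0 | 369 67.2 -121.6 | 370 67.6 -124.1 | 371 68.1 -126.6 |
```

jog_arm(increments=[[0.18,0.18,0,0,0,0,3],[0,0,0.9,0,0,0,3],[0,0,0.9,0,0,0,3],[0,0,0.7,0,0,0,3],[0,0,0,0,0,0,3],[0,0,0,0,0,0,3]])

```text
clock: 8.2
eef_pos: [634.7, -50.1, 70.6]
eef_rot: [3.141, 0.0, 1.571]
wrist_force: [-1.2, -0.3, -1.0]
finger_gap: 35.9
```

```bash
python3 - <<'E'
from ov import *
st(); ov('pk3.png',px=634,py=-55.7)
E
```

```text
t 8.2 pos [634.7 -50.1  70.6] rot [179.98   0.    90.01] F [-1.2 -0.3 -1. ] gap 35.9 q [-0.136  0.647  1.396  0.     1.097 -0.137]
```

View pics/pk3.png

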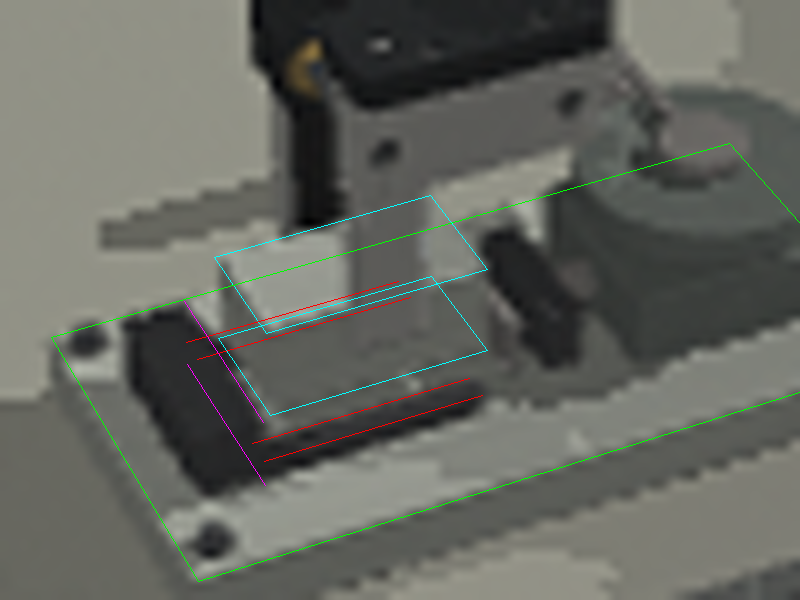

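jog_arm(increments=[[0,0,0.3,0,0,0,3],[0,0,0.3,0,0,0,3],[0,0,0.3,0,0,0,3],[0,0,0,0,0,0,3]])

```text
clock: 8.75
eef_pos: [634.4, -50.1, 61.1]
eef_rot: [-3.141, -0.0, 1.571]
wrist_force: [0.2, -0.1, -1.9]
finger_gap: 35.6
```

```bash
python3 -c "
from h import *
for i in range(3): st(); camera('top')"
```

```text
t 8.75 pos [634.4 -50.1  61.1] rot [-179.97   -0.     90.02] F [ 0.2 -0.1 -1.9] gap 35.6 q [-0.136  0.66   1.401 -0.     1.081 -0.137]
t 8.8 pos [634.6 -50.1  61.3] rot [-179.99   -0.     90.02] F [-0.3  0.  -1.7] gap 35.6 q [-0.136  0.659  1.401  0.     1.081 -0.137]
t 8.85 pos [634.6 -50.1  61.5] rot [-180.      0.     90.02] F [ 0.6 -0.3 -1.4] gap 35.6 q [-0.136  0.659  1.401 -0.     1.081 -0.137]
```

jog_arm(increments=[[0,0,0.2,0,0,0,3],[0,0,0.2,0,0,0,3],[0,0,0.1,0,0,0,3],[0,0,0,0,0,0,3]])

```text
clock: 9.4
eef_pos: [634.4, -50.0, 56.2]
eef_rot: [-3.141, -0.0, 1.571]
wrist_force: [-2.0, -0.2, -1.4]
finger_gap: 35.8
```

```bash
python3 -c "
from h import *
for i in range(3): st(); camera('top')"
```

```text
t 9.4 pos [634.4 -50.   56.2] rot [-1.7997e+02 -1.0000e-02  9.0020e+01] F [-2.  -0.2 -1.4] gap 35.8 q [-0.136  0.666  1.404  0.     1.073 -0.137]
t 9.45 pos [634.4 -50.   56.2] rot [-1.7996e+02 -1.0000e-02  9.0020e+01] F [-1.7 -0.3 -1.9] gap 35.9 q [-0.136  0.666  1.404  0.     1.073 -0.137]
t 9.5 pos [634.4 -50.1  56.2] rot [-179.97   -0.     90.02] F [-1.3  0.3 -1.5] gap 35.6 q [-0.136  0.666  1.404 -0.     1.073 -0.137]
```

jog_arm(increments=[[0,0,0.05,0,0,0,3],[0,0,0.03,0,0,0,3],[0,0,0,0,0,0,3]])

```text
clock: 9.93
eef_pos: [634.5, -50.1, 55.7]
eef_rot: [-3.141, 0.0, 1.571]
wrist_force: [-5.6, 0.1, 0.7]
finger_gap: 36.1
```

```bash
python3 -c "
from h import *
for i in range(3): st(); camera('top')"
```

```text
t 9.93 pos [634.5 -50.1  55.7] rot [-179.98    0.     90.02] F [-5.6  0.1  0.7] gap 36.1 q [-0.136  0.666  1.404 -0.     1.072 -0.137]
t 9.97 pos [634.5 -50.1  55.7] rot [-179.98    0.     90.02] F [-5.7  0.2 -0.1] gap 35.7 q [-0.136  0.666  1.404 -0.     1.072 -0.137]
t 10.03 pos [634.5 -50.1  55.7] rot [-179.98   -0.     90.02] F [-5.  -0.9  0.5] gap 35.5 q [-0.136  0.666  1.404 -0.     1.072 -0.137]
```

jog_arm(increments=[[0,-0.07,0,0,0,0,3],[0,-0.03,0.03,0,0,0,3],[0,0,0,0,0,0,3]])

```text
clock: 10.45
eef_pos: [634.0, -50.1, 55.6]
eef_rot: [3.14, 0.0, 1.571]
wrist_force: [1.4, -0.1, -1.1]
finger_gap: 36.0
```

```bash
python3 -c "
from h import *
for i in range(3): st(); camera('top')"
```

```text
t 10.45 pos [634.  -50.1  55.6] rot [1.7993e+02 1.0000e-02 9.0020e+01] F [ 1.4 -0.1 -1.1] gap 36.0 q [-0.136  0.665  1.407  0.     1.069 -0.137]
t 10.5 pos [634.  -50.1  55.7] rot [1.7993e+02 1.0000e-02 9.0020e+01] F [ 0.  -0.4  0.2] gap 35.9 q [-0.137  0.665  1.407  0.     1.069 -0.137]
t 10.55 pos [634.  -50.1  55.6] rot [1.7994e+02 1.0000e-02 9.0010e+01] F [1.3 0.6 0.9] gap 35.8 q [-0.137  0.665  1.407  0.     1.069 -0.137]
```

jog_arm(increments=[[0,0,0.05,0,0,0,3],[0,0,0.05,0,0,0,3],[0,0,0,0,0,0,3]])

```text
clock: 10.98
eef_pos: [634.0, -50.1, 55.6]
eef_rot: [3.14, 0.0, 1.571]
wrist_force: [-3.3, 0.6, 10.1]
finger_gap: 35.4
```

```bash
python3 -c "
from h import *
for i in range(3): st(); camera('top')"
```

```text
t 10.97 pos [634.  -50.1  55.6] rot [1.7993e+02 1.0000e-02 9.0020e+01] F [-3.3  0.6 10.1] gap 35.4 q [-0.137  0.665  1.407 -0.     1.069 -0.137]
t 11.03 pos [634.  -50.1  55.6] rot [1.7993e+02 1.0000e-02 9.0020e+01] F [-2.7  0.5 10.4] gap 36.2 q [-0.136  0.665  1.407 -0.     1.069 -0.137]
t 11.07 pos [634.  -50.2  55.6] rot [1.7993e+02 1.0000e-02 9.0020e+01] F [-3.2  0.3  9.3] gap 36.0 q [-0.137  0.665  1.407 -0.     1.069 -0.137]
```

jog_arm(increments=[[0,0,-0.06,0,0,0,3],[0,0,0,0,0,0,3.7],[0,0,0,0,0,0,4.2],[0,0,0,0,0,0,5.0],[0,0,0,0,0,0,5.5],[0,0,0,0,0,0,5.5],[0,0,-0.7,0,0,0,5.5],[0,0,-2.0,0,0,0,5.5],[0,0,-4.0,0,0,0,5.5],[0,0,-5.0,0,0,0,5.5],[0,0,-3.0,0,0,0,5.5],[0,0,0,0,0,0,5.5]])

```text
clock: 12.62
eef_pos: [634.4, -50.2, 206.1]
eef_rot: [3.136, 0.001, 1.571]
wrist_force: [0.0, 0.7, -0.4]
finger_gap: 54.7
```

```bash
python3 - <<'E'
from h import *
st()
p=camera('scene')
cv2.imwrite('pics/rel.png',cv2.resize(p['image'][170:260,265:385,::-1],None,fx=6,fy=6,interpolation=cv2.INTER_CUBIC))
E
```

```text
t 12.62 pos [634.4 -50.2 206.1] rot [1.7967e+02 4.0000e-02 9.0020e+01] F [ 0.   0.7 -0.4] gap 54.7 q [-0.137  0.507  1.283  0.     1.346 -0.137]
```

View pics/rel.png

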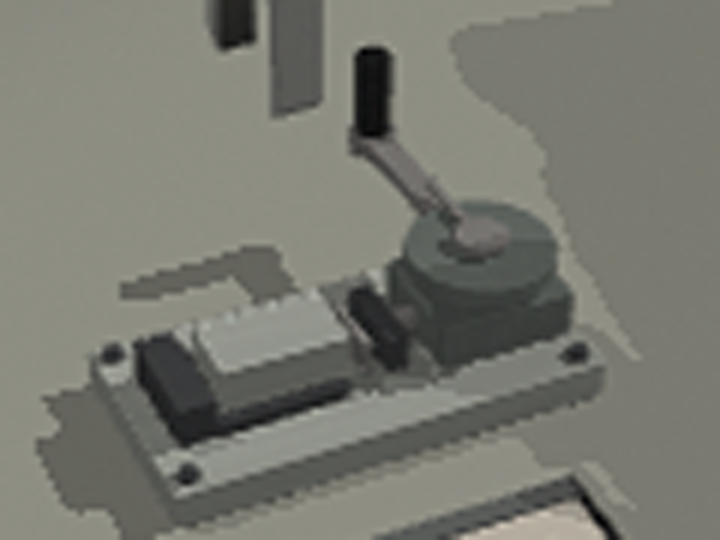

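```bash
cat >> h.py <<'E'
AX=np.array([634,55.5])
def tgt(phi,z=94.,gap=17.,R=110.):
    K=AX+R*np.array([-np.cos(phi),np.sin(phi)]); T=np.array([np.sin(phi),np.cos(phi)])
    return np.r_[K-gap*T,z],90-np.degrees(phi)
def arc(phis,start=None,grip=0.0,z=94.,gap=17.,R=110.):
    from scipy.spatial.transform import Rotation as Ro
    S=read_state(); p=np.array(S['eef_pos']);yaw=np.degrees(S['eef_rot'][2])
    if start is not None: p,yaw=tgt(start,z,gap,R)
    rows=[]
    for f in phis:
        x,y=tgt(f,z,gap,R); d=x-p; a=np.radians(yaw)
        r=[d[0]*np.cos(a)+d[1]*np.sin(a),d[0]*np.sin(a)-d[1]*np.cos(a),-d[2]]
        r=list(np.round(np.array(r)/10,2)); w=round(-(y-yaw),2)
        rows.append([float(k) for k in r]+[0,0,float(w),grip])
        p=p+10*np.array([r[0]*np.cos(a)+r[1]*np.sin(a),r[0]*np.sin(a)-r[1]*np.cos(a),-r[2]]); yaw-=w
    print(str(rows).replace(' ','')); print('end',np.round(p,1),round(yaw,1))
E
python3 -c "
from h import *
plan([524,20,206],90,0.0,5)"
```

```text
[[1.4,-2.2,-0.05,0.0,0.0,0.0,0.0],[1.4,-2.19,-0.05,0.0,0.0,0.0,0.0],[1.41,-2.2,-0.05,0.0,0.0,0.0,0.0],[1.4,-2.19,-0.06,0.1,0.0,0.0,0.0],[1.41,-2.2,-0.05,0.0,0.0,0.0,0.0]]
end [524.00069438  20.03754384 206.01503944]
```

jog_arm(increments=[[1.4,-2.2,0,0,0,0,0],[1.4,-2.2,0,0,0,0,0],[1.4,-2.2,0,0,0,0,0],[1.4,-2.2,0,0,0,0,0],[1.4,-2.2,0,0,0,0,0],[0,0,0,0,0,0,0],[0,0,0,0,0,0,0]])

```text
clock: 13.55
eef_pos: [523.8, 19.6, 201.6]
eef_rot: [-3.141, 0.0, 1.571]
wrist_force: [-0.4, -0.8, 0.0]
finger_gap: 0.6
```

```bash
python3 - <<'E'
from h import *
st()
p=camera('scene');t=camera('top')
a=cv2.resize(p['image'][160:260,265:365,::-1],None,fx=4,fy=4,interpolation=cv2.INTER_CUBIC)
b=cv2.resize(t['image'][130:230,270:370,::-1],None,fx=4,fy=4,interpolation=cv2.INTER_CUBIC)
cv2.imwrite('pics/lv0.png',np.hstack([a,b]))
E
```

```text
t 13.55 pos [523.8  19.6 201.6] rot [-179.97    0.     90.02] F [-0.4 -0.8  0. ] gap 0.6 q [-0.032  0.266  1.627 -0.     1.25  -0.033]
```

View pics/lv0.png

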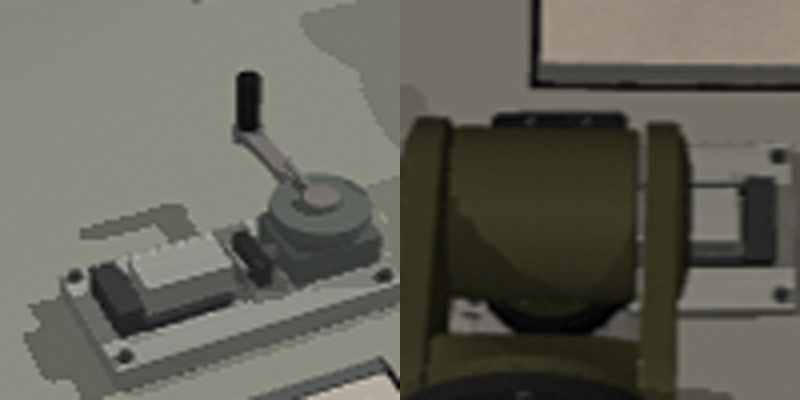

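jog_arm(increments=[[0,0,3,0,0,0,0],[0,0,4,0,0,0,0],[0,0,2.5,0,0,0,0],[0,0,1.2,0,0,0,0],[0,0,0,0,0,0,0]])

```text
clock: 14.28
eef_pos: [523.6, 19.7, 94.6]
eef_rot: [-3.141, -0.0, 1.571]
wrist_force: [0.4, -0.7, 0.4]
finger_gap: 0.9
```

```bash
python3 - <<'E'
from h import *
st()
p=camera('scene')
a=cv2.resize(p['image'][160:235,290:390,::-1],None,fx=7,fy=7,interpolation=cv2.INTER_CUBIC)
cv2.imwrite('pics/lv1.png',a)
arc([-0.1,-0.05,-0.02])
E
```

```text
t 14.28 pos [523.6  19.7  94.6] rot [-179.95   -0.     90.  ] F [ 0.4 -0.7  0.4] gap 0.9 q [-0.032  0.395  1.727  0.     1.02  -0.032]
[[0.79,0.23,0.14,0,0,-5.72,0.0],[0.55,-0.08,0.0,0,0,2.86,0.0],[0.33,-0.04,0.0,0,0,1.72,0.0]]
end [524.4  36.3  94. ] 91.1
```

View pics/lv1.png

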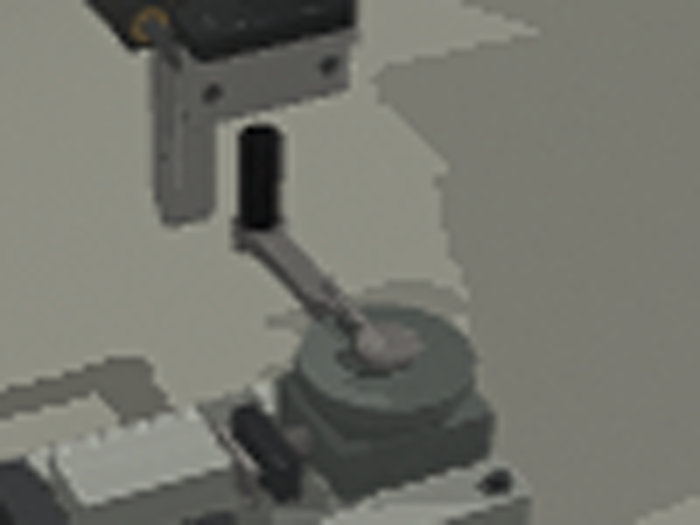

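```bash
python3 - <<'E'
from h import *
arc(np.arange(0.04,0.77,0.04),start=0.0)
E
```

```text
[[0.44,-0.06,-0.0,0,0,2.29,0.0],[0.44,-0.06,-0.0,0,0,2.29,0.0],[0.44,-0.06,-0.0,0,0,2.3,0.0],[0.45,-0.06,-0.0,0,0,2.29,0.0],[0.44,-0.06,-0.0,0,0,2.29,0.0],[0.44,-0.06,-0.0,0,0,2.29,0.0],[0.44,-0.05,-0.0,0,0,2.29,0.0],[0.44,-0.06,-0.0,0,0,2.29,0.0],[0.44,-0.06,-0.0,0,0,2.3,0.0],[0.44,-0.06,-0.0,0,0,2.29,0.0],[0.44,-0.06,-0.0,0,0,2.29,0.0],[0.45,-0.06,-0.0,0,0,2.29,0.0],[0.44,-0.06,-0.0,0,0,2.29,0.0],[0.44,-0.06,-0.0,0,0,2.3,0.0],[0.44,-0.06,-0.0,0,0,2.29,0.0],[0.44,-0.06,-0.0,0,0,2.29,0.0],[0.44,-0.06,-0.0,0,0,2.29,0.0],[0.44,-0.06,-0.0,0,0,2.29,0.0],[0.44,-0.05,-0.0,0,0,2.29,0.0]]
end [542.6 118.9  94. ] 46.5
```

jog_arm(increments=[[0.6,0,0,0,0,0,0],[0.6,0,0,0,0,0,0],[0.4,0,0,0,0,0,0],[0.25,0,0,0,0,0,0]])

```text
clock: 14.82
eef_pos: [523.6, 38.7, 95.1]
eef_rot: [3.141, 0.0, 1.571]
wrist_force: [-0.2, -0.1, 0.3]
finger_gap: 0.5
```

```bash
python3 -c "
from h import *
st()"
```

```text
t 14.82 pos [523.6  38.7  95.1] rot [179.99   0.    90.04] F [-0.2 -0.1  0.3] gap 0.5 q [ 0.004  0.396  1.725 -0.     1.02   0.003]
```

jog_arm(increments=[[0.44,-0.06,0,0,0,2.29,0],[0.44,-0.06,0,0,0,2.29,0],[0.44,-0.06,0,0,0,2.3,0],[0.45,-0.06,0,0,0,2.29,0]])

```text
clock: 15.32
eef_pos: [522.0, 56.1, 95.0]
eef_rot: [-3.141, 0.001, 1.41]
wrist_force: [-1.9, -2.1, 2.1]
finger_gap: 0.4
```

```bash
python3 - <<'E'
from h import *
st()
p=camera('scene')
a=cv2.resize(p['image'][160:235,290:390,::-1],None,fx=7,fy=7,interpolation=cv2.INTER_CUBIC)
cv2.imwrite('pics/lv2.png',a)
print(tgt(.16))
E
```

```text
t 15.32 pos [522.   56.1  95. ] rot [-1.7996e+02  3.0000e-02  8.0770e+01] F [-1.9 -2.1  2.1] gap 0.4 q [ 0.037  0.397  1.724 -0.     1.021  0.199]
(array([522.69658932,  56.24213891,  94.        ]), np.float64(80.83267527790683))
```

View pics/lv2.png

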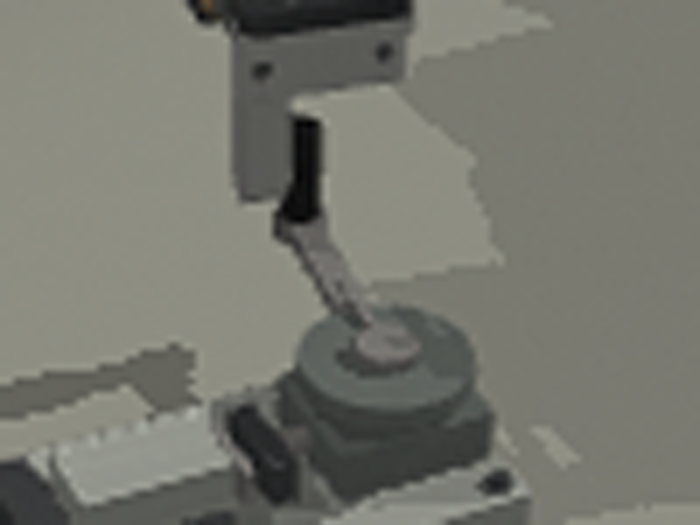

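jog_arm(increments=[[0.44,-0.06,0,0,0,2.29,0],[0.44,-0.06,0,0,0,2.29,0],[0.44,-0.06,0,0,0,2.29,0],[0.44,-0.06,0,0,0,2.29,0],[0.44,-0.06,0,0,0,2.3,0],[0.44,-0.06,0,0,0,2.29,0],[0.44,-0.06,0,0,0,2.29,0],[0.45,-0.06,0,0,0,2.29,0]])

```text
clock: 16.38
eef_pos: [527.7, 91.1, 94.8]
eef_rot: [-3.141, 0.001, 1.091]
wrist_force: [-2.4, -1.2, 0.7]
finger_gap: 0.4
```

```bash
python3 - <<'E'
from h import *
st()
p=camera('scene');t=camera('top')
a=cv2.resize(p['image'][160:260,265:365,::-1],None,fx=4,fy=4,interpolation=cv2.INTER_CUBIC)
b=cv2.resize(t['image'][130:230,270:370,::-1],None,fx=4,fy=4,interpolation=cv2.INTER_CUBIC)
cv2.imwrite('pics/lv3.png',np.hstack([a,b]))
print(tgt(.48))
E
```

```text
t 16.38 pos [527.7  91.1  94.8] rot [-1.7995e+02  4.0000e-02  6.2480e+01] F [-2.4 -1.2  0.7] gap 0.4 q [ 0.103  0.418  1.694 -0.     1.031  0.583]
(array([528.58031251,  91.21679562,  94.        ]), np.float64(62.49802583372049))
```

View pics/lv3.png

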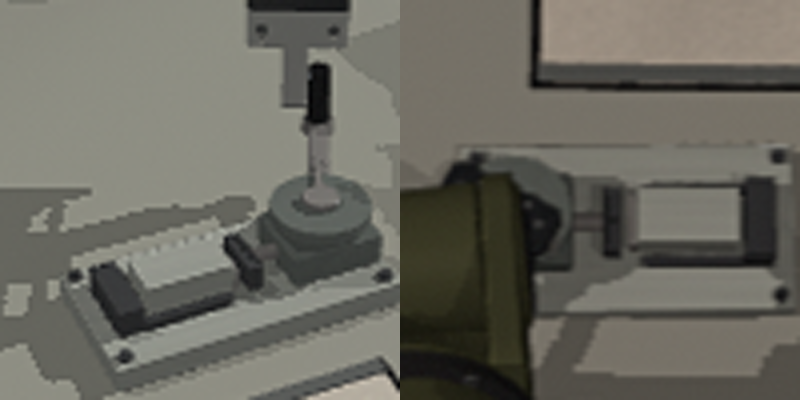

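jog_arm(increments=[[0.44,-0.06,0,0,0,2.29,0],[0.44,-0.06,0,0,0,2.3,0],[0.44,-0.06,0,0,0,2.29,0],[0.44,-0.06,0,0,0,2.29,0],[0.44,-0.06,0,0,0,2.29,0],[0.44,-0.06,0,0,0,2.29,0],[0.44,-0.05,0,0,0,2.29,0]])

```text
clock: 17.35
eef_pos: [541.7, 118.8, 94.8]
eef_rot: [-3.141, 0.001, 0.811]
wrist_force: [-3.9, -1.7, 1.3]
finger_gap: 0.1
```

```bash
python3 - <<'E'
from h import *
st()
p=camera('scene');t=camera('top')
a=cv2.resize(p['image'][160:260,265:365,::-1],None,fx=4,fy=4,interpolation=cv2.INTER_CUBIC)
b=cv2.resize(t['image'][130:230,270:370,::-1],None,fx=4,fy=4,interpolation=cv2.INTER_CUBIC)
cv2.imwrite('pics/lv4.png',np.hstack([a,b]))
print(tgt(.76))
arc(np.arange(0.79,1.5,0.03),start=0.76)
E
```

```text
t 17.35 pos [541.7 118.8  94.8] rot [-1.7996e+02  5.0000e-02  4.6490e+01] F [-3.9 -1.7  1.3] gap 0.1 q [0.15  0.455 1.639 0.    1.049 0.909]
(array([542.55637425, 118.95914678,  94.        ]), np.float64(46.45520757005743))
[[0.33,-0.05,-0.0,0,0,1.72,0.0],[0.33,-0.04,-0.0,0,0,1.72,0.0],[0.33,-0.05,-0.0,0,0,1.72,0.0],[0.33,-0.04,-0.0,0,0,1.72,0.0],[0.33,-0.05,-0.0,0,0,1.71,0.0],[0.33,-0.05,-0.0,0,0,1.72,0.0],[0.34,-0.04,-0.0,0,0,1.72,0.0],[0.33,-0.05,-0.0,0,0,1.72,0.0],[0.33,-0.04,-0.0,0,0,1.72,0.0],[0.33,-0.05,-0.0,0,0,1.72,0.0],[0.33,-0.05,-0.0,0,0,1.72,0.0],[0.33,-0.04,-0.0,0,0,1.72,0.0],[0.33,-0.05,-0.0,0,0,1.72,0.0],[0.33,-0.04,-0.0,0,0,1.71,0.0],[0.33,-0.05,-0.0,0,0,1.72,0.0],[0.33,-0.05,-0.0,0,0,1.72,0.0],[0.33,-0.04,-0.0,0,0,1.72,0.0],[0.33,-0.05,-0.0,0,0,1.72,0.0],[0.33,-0.04,-0.0,0,0,1.72,0.0],[0.33,-0.05,-0.0,0,0,1.72,0.0],[0.33,-0.05,-0.0,0,0,1.72,0.0],[0.34,-0.04,-0.0,0,0,1.72,0.0],[0.33,-0.05,-0.0,0,0,1.71,0.0],[0.33,-0.05,-0.0,0,0,1.72,0.0]]
end [607.1 163.6  94. ] 5.2
```

View pics/lv4.png

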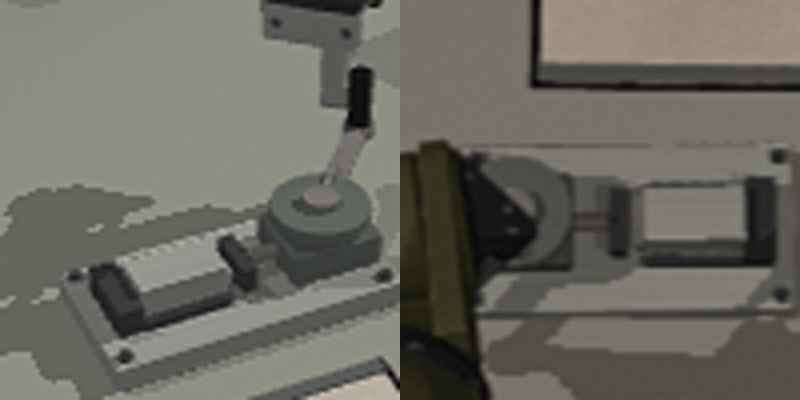

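jog_arm(increments=[[0.33,-0.05,0,0,0,1.72,0],[0.33,-0.04,0,0,0,1.72,0],[0.33,-0.05,0,0,0,1.72,0],[0.33,-0.04,0,0,0,1.72,0]])

```text
clock: 17.95
eef_pos: [550.2, 129.4, 94.8]
eef_rot: [-3.141, 0.0, 0.689]
wrist_force: [-6.4, 0.8, 1.1]
finger_gap: 0.5
```

jog_arm(increments=[[0.33,-0.05,0,0,0,1.71,0],[0.33,-0.05,0,0,0,1.72,0]])

```text
clock: 18.2
eef_pos: [554.7, 134.4, 94.8]
eef_rot: [-3.141, 0.0, 0.629]
wrist_force: [-6.2, -0.8, 0.6]
finger_gap: 0.4
```

```bash
cat > lk.py <<'E'
from h import *
import sys
st(); phi=float(sys.argv[2]); F=read_state()['wrist_force']; print('Ft',F[0]*np.sin(phi)+F[1]*np.cos(phi), 'Fr',-F[0]*np.cos(phi)+F[1]*np.sin(phi), tgt(phi)[0])
p=camera('scene');t=camera('top')
a=cv2.resize(p['image'][160:260,280:380,::-1],None,fx=4,fy=4,interpolation=cv2.INTER_CUBIC)
b=cv2.resize(t['image'][130:230,270:370,::-1],None,fx=4,fy=4,interpolation=cv2.INTER_CUBIC)
cv2.imwrite('pics/'+sys.argv[1],np.hstack([a,b]))
E
python3 lk.py lv5.png 0.94
```

```text
t 18.2 pos [554.7 134.4  94.8] rot [-1.7998e+02  3.0000e-02  3.6070e+01] F [-6.2 -0.8  0.6] gap 0.4 q [0.173 0.486 1.591 0.    1.065 1.115]
Ft -5.497793480655329 Fr 2.9792952468144294 [555.39482954 134.30499462  94.        ]
```

View pics/lv5.png

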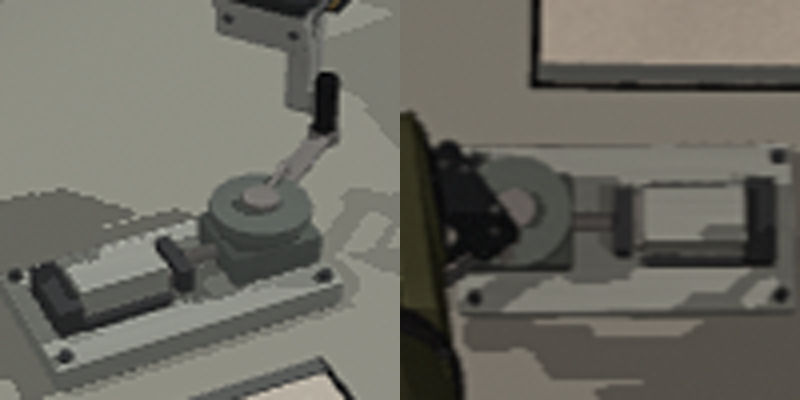

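jog_arm(increments=[[0.33,-0.04,0,0,0,1.72,0],[0.33,-0.05,0,0,0,1.72,0]])

```text
clock: 18.55
eef_pos: [559.6, 138.8, 94.9]
eef_rot: [-3.141, 0.0, 0.57]
wrist_force: [-4.0, 1.4, -0.2]
finger_gap: 0.5
```

```bash
python3 lk.py lv6.png 1.00
```

```text
t 18.55 pos [559.6 138.8  94.9] rot [-1.7999e+02  1.0000e-02  3.2680e+01] F [-4.   1.4 -0.2] gap 0.5 q [0.18  0.497 1.574 0.    1.071 1.18 ]
Ft -2.6555059701921584 Fr 3.3534470618554453 [560.26173961 138.87666913  94.        ]
```

View pics/lv6.png

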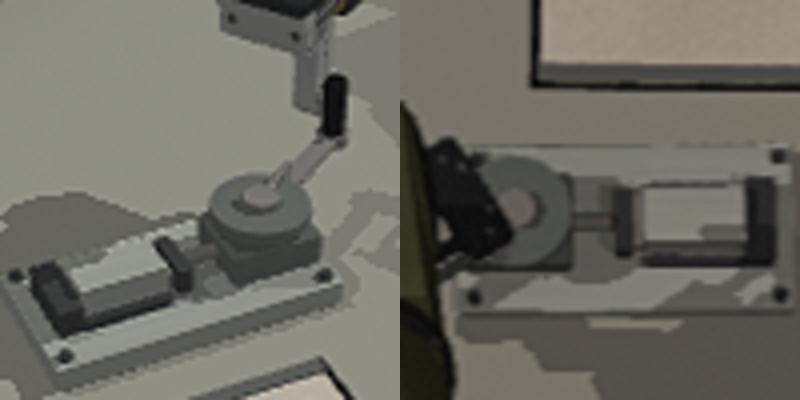

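jog_arm(increments=[[0.22,-0.03,0,0,0,1.15,0]])

```text
clock: 18.77
eef_pos: [561.4, 140.1, 95.0]
eef_rot: [3.142, -0.0, 0.551]
wrist_force: [-3.1, -0.4, -1.0]
finger_gap: 0.5
```

```bash
python3 lk.py lv7.png 1.02; python3 -c "
from h import *
t=camera('top');p=camera('scene');st()
a=cv2.resize(p['image'][170:220,320:380,::-1],None,fx=10,fy=10,interpolation=cv2.INTER_CUBIC)
cv2.imwrite('pics/lv7b.png',a)"
```

```text
t 18.77 pos [561.4 140.1  95. ] rot [ 1.7999e+02 -2.0000e-02  3.1560e+01] F [-3.1 -0.4 -1. ] gap 0.5 q [0.181 0.501 1.568 0.    1.073 1.201]
Ft -2.8304950737516936 Fr 1.300636260511995 [561.94390899 140.33466124  94.        ]
t 18.98 pos [561.5 140.1  95. ] rot [ 1.7999e+02 -2.0000e-02  3.1590e+01] F [-2.2 -0.6 -0.5] gap 0.6 q [ 0.181  0.501  1.568 -0.     1.073  1.201]
```

View pics/lv7b.png

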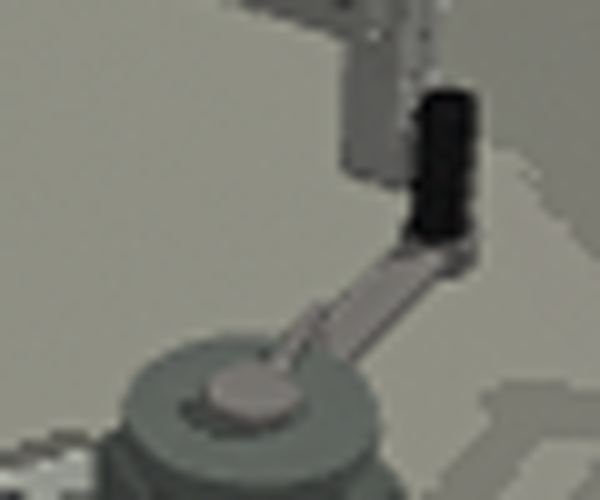

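```bash
python3 - <<'E'
from h import *
p=camera('scene')
for z in (50,55,60,65,70,75,80): print(z,(w2p(p,[634,55.5,z])[0]-[320,170]+.5)*10)
f=lambda x,y:(x/10+320-.5,y/10+170-.5)
for z in (60,65,70,75):
    h=p2z(p,f(255,385),z); 
    for u in ((320,308),(330,300)):
        d=p2z(p,f(*u),z)-h; print(z,u,np.round(d,1),'phi',np.arctan2(d[1],-d[0]))
for z in (106,):
    k=p2z(p,f(447,98),z); print('knob top',k, np.arctan2(k[1]-55.5,634-k[0]))
k=p2z(p,f(438,240),60); print('knob bot',k, np.arctan2(k[1]-55.5,634-k[0]))
E
```

```text
50 [245.85825079 449.34976656]
55 [246.42302297 435.00649219]
60 [246.99077869 420.58744664]
65 [247.56154162 406.0920279 ]
70 [248.13533574 391.51962758]
75 [248.71218524 376.8696308 ]
80 [249.29211461 362.14141612]
60 (320, 308) [-25.5  35.    0. ] phi 0.9419939574898685
60 (330, 300) [-27.8  39.6   0. ] phi 0.9591164759525646
65 (320, 308) [-25.3  34.7   0. ] phi 0.9419939574898691
65 (330, 300) [-27.6  39.3   0. ] phi 0.9591164759525668
70 (320, 308) [-25.1  34.5   0. ] phi 0.9419939574898677
70 (330, 300) [-27.4  39.    0. ] phi 0.9591164759525638
75 (320, 308) [-24.9  34.2   0. ] phi 0.9419939574898661
75 (330, 300) [-27.1  38.7   0. ] phi 0.9591164759525661
knob top [573.48667365 152.30231214 106.        ] 1.0121087557149162
knob bot [578.59980042 149.43087905  60.        ] 1.0379124259895205
```

jog_arm(increments=[[0.22,-0.03,0,0,0,1.15,0]])

```text
clock: 19.15
eef_pos: [563.1, 141.5, 95.0]
eef_rot: [3.142, -0.0, 0.53]
wrist_force: [-1.1, 0.6, -1.3]
finger_gap: 0.4
```

jog_arm(increments=[[0.22,-0.03,0,0,0,1.15,0]])

```text
clock: 19.27
eef_pos: [565.1, 143.0, 95.1]
eef_rot: [3.141, -0.0, 0.51]
wrist_force: [-1.9, -0.3, -0.2]
finger_gap: 0.4
```

```bash
cat > lk2.py <<'E'
from h import *
import sys
phi=float(sys.argv[2])
def ff(): 
    F=read_state()['wrist_force']; return round(F[0]*np.sin(phi)+F[1]*np.cos(phi),1), round(-F[0]*np.cos(phi)+F[1]*np.sin(phi),1)
st(); print(ff()); p=camera('scene'); print(ff())
a=cv2.resize(p['image'][170:220,320:380,::-1],None,fx=10,fy=10,interpolation=cv2.INTER_CUBIC)
cv2.imwrite('pics/'+sys.argv[1],a)
E
python3 lk2.py lv8.png 1.06
```

```text
t 19.27 pos [565.1 143.   95.1] rot [ 1.7999e+02 -3.0000e-02  2.9190e+01] F [-1.9 -0.3 -0.2] gap 0.4 q [ 0.185  0.509  1.555 -0.     1.077  1.246]
(np.float64(-1.8), np.float64(0.7))
(np.float64(-0.7), np.float64(0.2))
```

View pics/lv8.png

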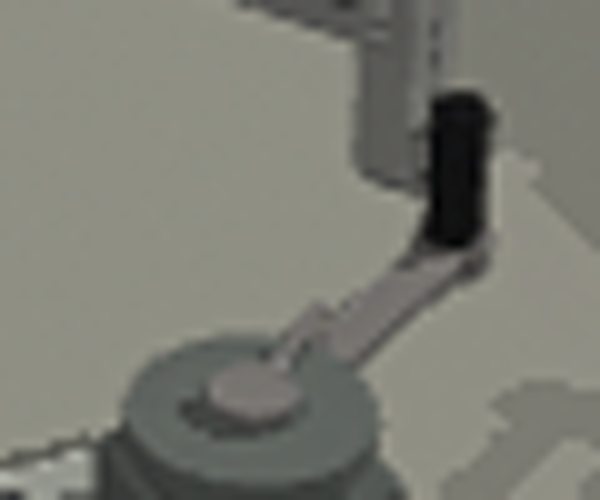

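jog_arm(increments=[[0.22,-0.03,0,0,0,1.15,0]])

```text
clock: 19.45
eef_pos: [566.8, 144.3, 95.1]
eef_rot: [3.141, -0.0, 0.49]
wrist_force: [-0.7, 0.3, -0.7]
finger_gap: 0.4
```

```bash
python3 lk2.py lv9.png 1.08
```

```text
t 19.45 pos [566.8 144.3  95.1] rot [ 1.7999e+02 -3.0000e-02  2.8070e+01] F [-0.7  0.3 -0.7] gap 0.4 q [ 0.187  0.513  1.548 -0.     1.079  1.268]
(np.float64(-0.5), np.float64(0.6))
(np.float64(0.3), np.float64(-0.2))
```

View pics/lv9.png

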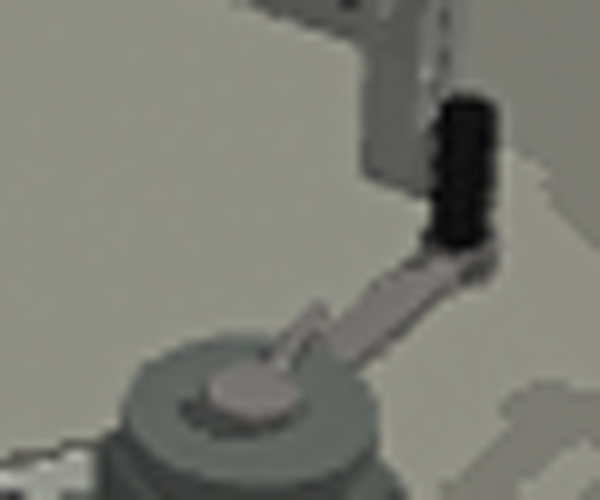

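jog_arm(increments=[[0.22,-0.03,0,0,0,1.15,0]])

```text
clock: 19.62
eef_pos: [568.6, 145.6, 95.1]
eef_rot: [3.141, -0.0, 0.47]
wrist_force: [-0.6, -0.4, 0.9]
finger_gap: 0.8
```

```bash
python3 lk2.py lv10.png 1.10
```

```text
t 19.62 pos [568.6 145.6  95.1] rot [ 1.7999e+02 -2.0000e-02  2.6920e+01] F [-0.6 -0.4  0.9] gap 0.8 q [ 0.188  0.517  1.542 -0.     1.082  1.289]
(np.float64(-0.7), np.float64(-0.0))
(np.float64(-0.9), np.float64(-0.4))
```

View pics/lv10.png

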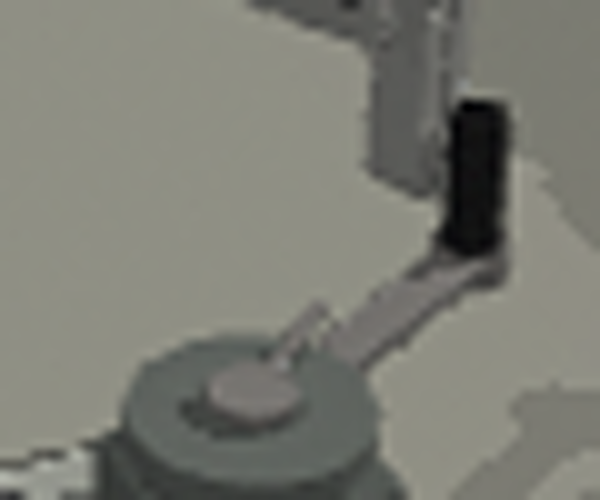

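jog_arm(increments=[[0.22,-0.03,0,0,0,1.15,0],[0,0,0,0,0,0,0]])

```text
clock: 19.92
eef_pos: [570.3, 146.9, 94.9]
eef_rot: [3.142, -0.0, 0.45]
wrist_force: [0.2, -0.2, 0.8]
finger_gap: 0.3
```

```bash
python3 lk2.py lv11.png 1.12
```

```text
t 19.93 pos [570.3 146.9  94.9] rot [180.    -0.    25.81] F [ 0.2 -0.2  0.8] gap 0.3 q [ 0.19   0.522  1.536 -0.     1.084  1.31 ]
(np.float64(0.1), np.float64(-0.2))
(np.float64(0.1), np.float64(0.2))
```

View pics/lv11.png

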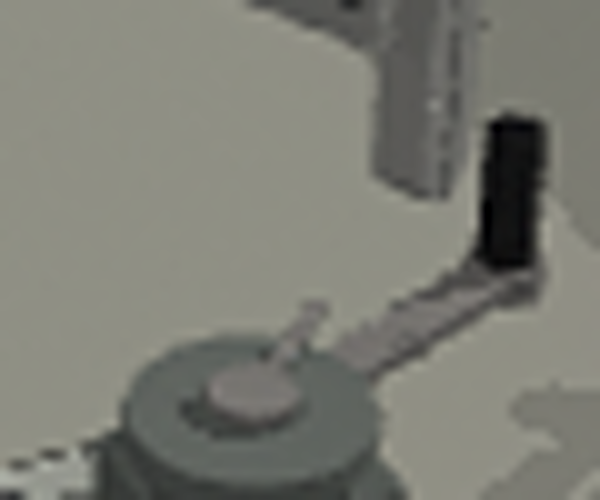

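The lever has snapped ahead of the finger: knob at crop (515,190), pointer unmoved at (315,310), force about 0. I'm backing off and lifting.

jog_arm(increments=[[-0.5,0,0,0,0,0,0],[-1,0,0,0,0,0,0],[-0.5,0,-1,0,0,0,0],[0,0,-3,0,0,0,0],[0,0,-4,0,0,0,0],[0,0,-4,0,0,0,0],[-1,2,-1,0,0,0,0],[-4,-2,0,0,0,0,0],[-5,-2,0,0,0,0,0],[-5,-2,0,0,0,0,0],[-5,-2,0,0,0,0,0],[0,0,0,0,0,0,0],[0,0,0,0,0,0,0]])

```text
clock: 21.6
eef_pos: [346.5, 105.0, 225.7]
eef_rot: [3.141, -0.002, 0.451]
wrist_force: [0.2, -0.3, 0.0]
finger_gap: 0.5
```

```bash
python3 - <<'E'
from h import *
st()
p=camera('scene');t=camera('top'); save(p,'end_s.png'); save(t,'end_t.png')
a=cv2.resize(p['image'][160:260,280:380,::-1],None,fx=4,fy=4,interpolation=cv2.INTER_CUBIC)
b=cv2.resize(t['image'][130:230,270:370,::-1],None,fx=4,fy=4,interpolation=cv2.INTER_CUBIC)
cv2.imwrite('pics/end.png',np.hstack([a,b]))
E
```

```text
t 21.6 pos [346.5 105.  225.7] rot [ 1.7997e+02 -1.1000e-01  2.5830e+01] F [ 0.2 -0.3  0. ] gap 0.5 q [ 0.193 -0.136  1.996 -0.     1.279  1.313]
```

View pics/end.png

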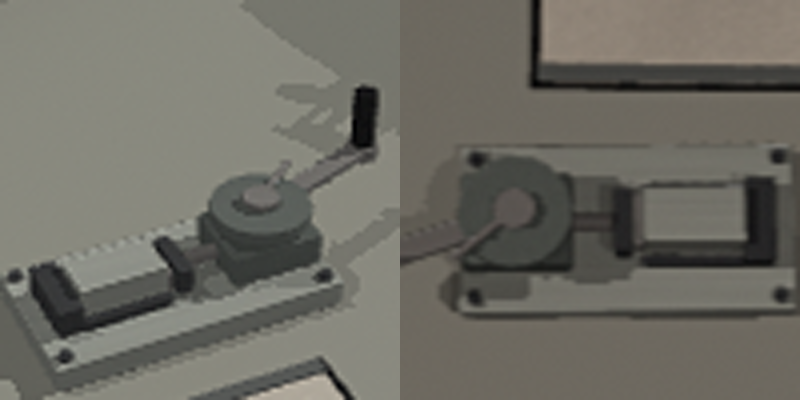

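View pics/end_t.png

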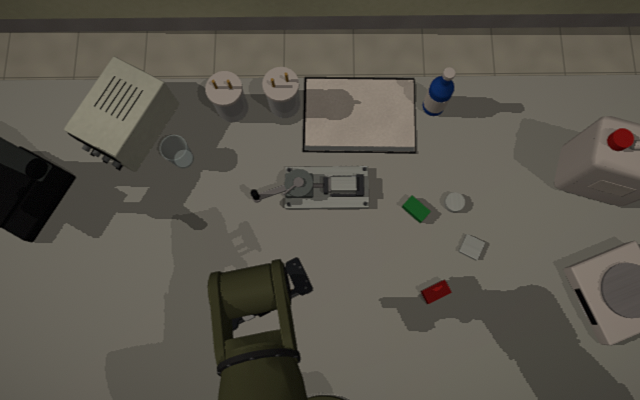

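```bash
python3 - <<'E'
from h import *
t=camera('top'); b=cv2.resize(t['image'][160:215,240:320,::-1],None,fx=10,fy=10,interpolation=cv2.INTER_CUBIC); cv2.imwrite('pics/ang.png',b)
for n in ['disc_center','tile_center','beaker_center','block']:
    for r in recognise(t,n)[:1]: print(n,np.round(c2w(t,r['centre']),1))
E
```

```text
disc_center [ 588.  -343.4   22.9]
tile_center [ 475.6 -376.5   15.2]
beaker_center [724.  365.1  53.6]
block [632.2 -58.4  47.6]
```

View pics/ang.png

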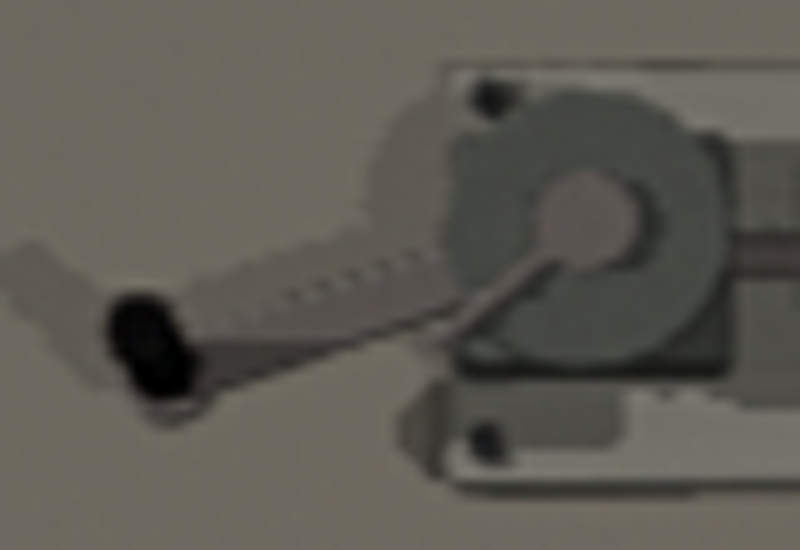

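```bash
python3 -c "
from h import *
st(); print(sign_off())"
```

```text
t 21.95 pos [346.3 105.  224.7] rot [-1.7999e+02  4.0000e-02  2.5820e+01] F [ 0.8 -0.3 -0.7] gap 0.5 q [ 0.193 -0.134  1.997  0.     1.279  1.313]
the job is handed in; nothing more can be done
None
```

I handed the job in at 21.95 s: the bare aluminium block is clamped in the pocket and the lever was stopped at the first click. `sign_off` gives no verdict.

- **Placing:** I gripped the block across its 36 mm width and lowered it until the pocket floor pushed back with about 10 N. Just before that it pressed one rail with about 5 N, so I moved it over about 1 mm. I then let go and lifted clear.
- **Lever:** I pushed the knob with closed fingers. The force rose to about 5.5 N, fell to zero, and the lever snapped ahead of the finger by itself. I stopped there, backed off and moved the arm away.
- **Clamp at the end:** In the last pictures the block lies straight against the fixed jaw with the moving jaw on it. The lever sits about 20° past the pointer, which fits one click. The arm was well clear and measured no real force.
- **Bystanders:** The disc, plate and beaker read within 5 mm of where they started, about the detector's own error.
- **Disagreement:** The two cameras put the clamp 3–5 mm apart. I used the top camera, and the clean drop between the rails supported it.

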